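# Put a spare LED module away in the covered parts dish

## Robot

A 7-joint arm with a two-finger parallel gripper is mounted at the origin on the work surface. World frame = base frame: x ahead of the robot, y to its left, z up, the work surface at z = 0. Lengths are in m, angles in rad, forces in N, time in s.
With the tool pointing down it reaches from about 0.4 to 0.875 m from the base axis. Payload 19.3 kg.
Tool frame: the origin (TCP) lies between the finger pads; the fingertips stand 19 mm ahead of it and the grasp point (between the pads) is the TCP; z points along the fingers, y is the direction in which the jaws open and shut (so a half turn about z gives the same grasp; the last joint's range is limited). The gripper opens to 85 mm and grips with 20 to 120 N. Pads are 22 mm wide; open, the fingers measure 114 mm over their backs; the gripper's body (76 mm by 85 mm) begins 54 mm behind the grasp point. The pads swing forward as they close: fully open they stand 13 mm farther back than shut.
Start: joints at [-1.348, 0.521, -0.036, 1.599, 0.021, 1.021, -0.113], TCP at [0.18, 0.598, 0.226] pointing down, gripper open.
Joint ranges: [-2.91, 2.91], [-0.3, 2.13], [-1.5, 1.42], [0.17, 2.43], [-1.26, 4.41], [0.16, 1.93], [-2.52, 2.52]. Speed limits (rad/s): [1.89, 1.89, 2.39, 2.39, 3.01, 3.01, 3.01].

## Interface

Orientations are given as [roll, pitch, yaw] about the fixed x, y, z axes, in that order (R = Rz(yaw) Ry(pitch) Rx(roll)).
In Python, from workcell import status, imaging, bot gives the robot as it stands.
- The arm moves only by the shell command python3 -m handwheel 'ROWS' [FORCE]. ROWS is JSON, a list of rows, each an object with "offset": the shift along the tool's x, y, z in mm, a list of three; "rot": the turn, a rotation vector about the tool's x, y, z in degrees, a list of three; "claw": the opening, from -1 (shut) to 1 (fully open). A call has 1 to 12 rows; each row shifts and turns the commanded pose from where the row before left it, along the tool's axes as they then stand; what a row does not reach is not made up. A row lasts 1/10 s, in which the tool goes at most 50 mm and 8.59 degrees, less where a joint would pass 70% of its speed; a pose out of reach is approached as far as the arm can. A call is refused whole if a number of a shift passes 50 or a number of a turn 8.59, either way. A call with a gripper value outside its range is refused whole. The fingers move at their own pace and stop on an object; FORCE is the grip in N (left out, the last holds). Time passes only in rows, so rows that do not move let the fingers close. It gives the time, the measured TCP pose, the force and the opening at its end, in the units of the state.
- status.observe(): the state, without advancing time (a new reading comes with each control period).
- imaging.grab_frame(name): name is "side" or "top" or "wrist"; returns a dict with "color" (480x640x3 uint8, red, green, blue), "range_z" (480x640 float32, m along the optical axis (not along the pixel's ray), 0 where there is no reading), "fx", "fy", "cx", "cy" (pixels), "camera_from_world" (4x4, takes a point from world to camera coordinates). Camera axes: x right, y down, z forward; pixel columns grow to the right and rows downward; lengths in m; the calibration is good to about 2 mm. A picture is of the moment at which its call begins.
- bot.job_done(): hands the job in, once; it reports no verdict.
Trained networks look in the newest picture that a camera, given by its name, has taken for a name from the list of things; names that differ only in an ending like _2 or _b are one class to them, and where a whole thing is asked for, a point or a joint stands for the part that bears it (a point fixed in the world has none). Each returns a list of dicts, best first, with "conf" (0 to 1); they miss things now and then, are a little off and sometimes report something else, mostly with a low value. They report only what shows in the picture. A call takes as long as a camera call. They do not tell look-alikes from the thing itself.
- imaging.regions_of(thing, camera): "region" (480x640 bool, what is visible of it) and "box" ([centre column, centre row, width, height] in pixels, round what is visible of it).
- imaging.mark_of(thing, camera): "uv" ([column, row] in pixels: a listed point, or the origin of a listed thing).
The state is a dict: "clock": time; "qpos": joint angles; "qd": joint speeds; "joint_efforts": joint torques, N m; "position": TCP position; "tool_rot": TCP orientation; "force": force on the tool from outside, world axes, zero at the start; "moment": the same for the moment, N m; "grip_width": finger opening in m.
Only numpy, scipy, OpenCV 4.12 (cv2) and the standard library are available. Lean on these libraries where they do the work, as an engineer would, in place of code of your own. Each camera call takes 0.05 s, during which the arm holds its last target.

## Task

Put the small round LED module away in the covered parts dish. Take the lid by the lug at its rim and raise that side first, until it is about 2 cm up while the opposite edge still rests on the dish, then lift the lid just clear, lay it the same way up near the middle of the cork mat and let go of it; put the module upright (emitter up) inside the dish. Then take the lid by its centre knob, lift it off the mat and set it back level and centred, fully down over the dish; keep the lid below about 10 cm above the bench throughout, drop nothing, and leave the other things on the bench where they are.

Things in the scene. Friction and masses are not known exactly. Their poses are not given: they have to be found in the camera images.
- dish: Shallow round black plastic parts dish with open top, fixed to the bench: wall outer diameter 100 mm, inner 94 mm, rim 22 mm above the bench, inner floor 5 mm above the bench; a foot flange 132 mm across and 4 mm high. Origin: centre of its underside, on the bench; z up.
- mat: Square brown cork mat, 150 x 150 x 3 mm, fixed on the bench. Origin: centre of its underside; top at z = 3 mm.
- lid_center (a point): Centre, half-way up, of the dish's white lid: disc 114 mm across, 11 mm high, 61 g; plate 3 mm thick, skirt (inner diameter 108 mm) hanging 8 mm down round the dish wall with 4 mm play. 5.5 mm above the skirt's lower edge; 19.5 mm above the dish's origin when seated (plate on rim), 8.5 mm above the bench on the mat. x points to the lug, z up. Starts seated; any yaw will do at the end.
- lid_knob: Dark grey knob on the middle of the lid's top, rigid with it, round, 22 mm across at the foot to 24 mm at the top, 24 mm high. Origin: the knob's centre, 17.5 mm above lid_center (12 mm above the lid's top face). Axes as the lid's.
- lid_lug: Upright rectangular dark grey lug on the lid's top close to the rim, rigid with it: 16 mm radially, 12 mm tangentially (the width to pinch), 24 mm high. Origin: the lug's centre, 48 mm from the lid's axis along the lid's x and 17.5 mm above lid_center (12 mm above the lid's top face). Axes as the lid's; y is tangential.
- lid_far_edge (a point): Point on the underside of the lid's plate opposite the lug, 50 mm from the lid's axis along -x and 2.5 mm above lid_center, where the plate rests on the dish rim. It is the pivot when the lug side is raised.
- led_center (a point): Centre, half-way up, of the loose round LED module: aluminium finned heat-sink disc 32 mm across and 10 mm high with a small yellow emitter on top, 14 mm high in all, 30 g. The point is 7 mm above its underside; z up out of the emitter. It starts on the bench.
- led: The same LED module; origin at the centre of its underside.
- board: Bystander: square aluminium LED board, 40 x 40 x 11 mm, loose on the bench. Origin: centre of its underside.
- driver: Bystander: screwdriver about 170 mm long lying on the bench. Origin: near its middle, at its underside.
- loupe: Bystander: black folded pocket loupe, about 70 x 44 x 16 mm. Origin: centre of the round part's underside.
Not all that is in view belongs to the job. What is shaped like the led but purple is not meant.

How it is judged:
By the outcome, as a careful person would: the job done as asked, in the order asked, and still so for the second after the job is handed in, with the robot touching nothing.
It also fails if it takes over 61 s, if anything falls off the work surface, if the arm or the gripper's body presses on something with over 40 N, if the wrist force passes 120 N, or if a joint passes its speed limit or range.

## Working session

There is one attempt and no reset: what is moved stays moved. The work goes in short steps, Python scripts to look and compute and a shell command to move; the robot and the scene stay as the last step left them, time stands still between calls to the robot, and variables do not carry over. Pictures are saved under pics/ and viewed, and the job is handed in when it is done.

```bash
ls; mkdir -p pics
python3 - <<'E'
from workcell import status, imaging, bot
import cv2, numpy as np
print(status.observe())
for n in ("top","side","wrist"):
    f=imaging.grab_frame(n)
    cv2.imwrite(f"pics/a_{n}.png",f["color"][:,:,::-1])
    print(n,f["fx"],f["fy"],f["cx"],f["cy"],np.round(f["camera_from_world"],4).tolist())
E
```

```text
pics
{'clock': 0.0, 'qpos': array([-1.34821426,  0.52199499, -0.03635029,  1.59999055,  0.02117681,
        1.02105505, -0.11278707]), 'qd': array([ 0.00029478,  0.00014781,  0.00160554, -0.00051669, -0.00091498,
       -0.00265396,  0.00089252]), 'joint_efforts': array([ 1.02118647e-03, -9.27103543e+01,  1.98020831e+00, -3.69915175e+01,
        1.78673468e-02,  8.22259724e-03,  5.44870329e-05]), 'position': array([0.18030734, 0.59809076, 0.22574356]), 'tool_rot': array([-3.14052921e+00,  4.28144060e-05,  2.84882097e+00]), 'force': array([-0.78409925, -0.19283372,  0.93476882]), 'moment': array([ 0.00519967, -0.03439904, -0.01176195]), 'grip_width': 0.08529189051676701}
top 571.7955915566553 571.7955915566553 327.6556779847618 239.21143796580574 [[0.015, -0.9999, -0.0002, -0.0118], [-0.9787, -0.0146, -0.2046, 0.592], [0.2046, 0.0033, -0.9788, 0.7923], [0.0, 0.0, 0.0, 1.0]]
side 464.3469287629336 464.3469287629336 316.3104665736511 235.59031918604825 [[0.9961, -0.0862, -0.0186, -0.5997], [-0.0605, -0.5143, -0.8555, 0.0725], [0.0642, 0.8533, -0.5175, 0.8211], [0.0, 0.0, 0.0, 1.0]]
wrist 379.10061220266687 379.10061220266687 319.147047421748 241.86285190250055 [[0.2886, 0.9575, -0.0018, -0.6236], [0.92, -0.2767, 0.2777, -0.0364], [0.2654, -0.0818, -0.9607, 0.3798], [0.0, 0.0, 0.0, 1.0]]
```

View pics/a_top.png

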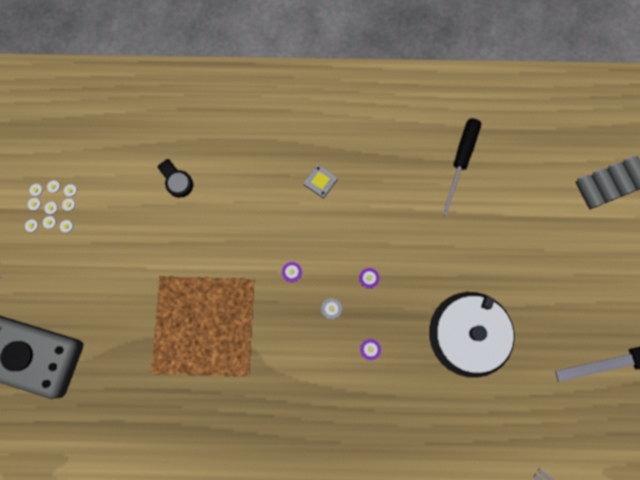

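View pics/a_side.png

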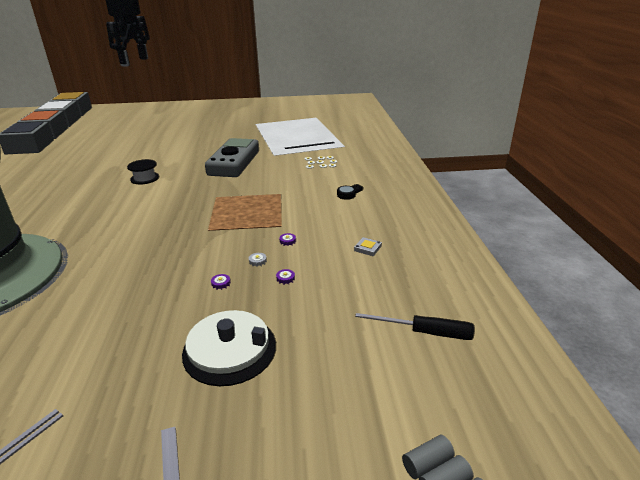

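View pics/a_wrist.png

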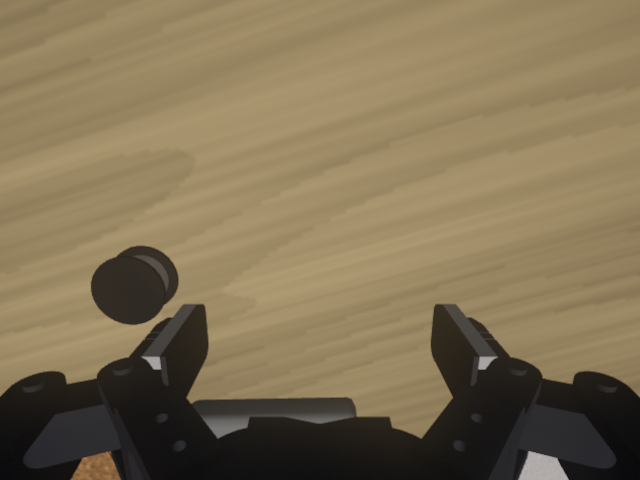

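Top view: the mat is at (204,326), and the dish with lid at (473,334) has its knob at (478,333) and lug at (487,303). The candidates for the LED are:
- **Grey module:** (332,309)
- **Purple modules:** (292,272), (369,278) and (370,349)
- **Tiny beads:** cluster near (50,205)
- **Square board:** (321,181)

The grey round one at (332,309) fits the description. I'll check it in a close crop and measure everything.

```bash
cat > h.py <<'E'
from workcell import status, imaging, bot
import cv2, numpy as np
from scipy.spatial.transform import Rotation as R
def ray(f,uv,z):
    T=np.linalg.inv(f["camera_from_world"]); o=T[:3,3]
    d=T[:3,:3]@np.array([(uv[0]-f["cx"])/f["fx"],(uv[1]-f["cy"])/f["fy"],1.])
    return o+d*(z-o[2])/d[2]
def cloud(f,mask=None):
    v,u=np.nonzero((f["range_z"]>0)&(mask if mask is not None else True)); d=f["range_z"][v,u]
    P=np.c_[(u-f["cx"])/f["fx"]*d,(v-f["cy"])/f["fy"]*d,d,np.ones(len(d))]
    return (P@np.linalg.inv(f["camera_from_world"]).T)[:,:3]
def proj(f,p):
    q=f["camera_from_world"]@np.r_[p,1]; return [f["fx"]*q[0]/q[2]+f["cx"],f["fy"]*q[1]/q[2]+f["cy"]]
def tool():
    s=status.observe(); return s,R.from_euler('xyz',s["tool_rot"]).as_matrix()
def save(f,n,c=None,k=1):
    im=f["color"][:,:,::-1]
    if c: im=im[c[1]:c[3],c[0]:c[2]]
    cv2.imwrite("pics/"+n,cv2.resize(im,None,fx=k,fy=k,interpolation=cv2.INTER_CUBIC))
E
python3 - <<'E'
from h import *
H={"dish":0,"mat":0,"lid_center":.0195,"lid_knob":.037,"lid_lug":.037,"led_center":.007,"led":0,"board":0,"driver":0,"loupe":0}
for cam in("top","side"):
    f=imaging.grab_frame(cam)
    if cam=="top": save(f,"b_led.png",(270,250,400,370),6)
    for n,z in H.items():
        print(cam,n,[(round(d["conf"],2),np.round(d["uv"],1).tolist(),np.round(ray(f,d["uv"],z)[:2],4).tolist()) for d in imaging.mark_of(n,cam)[:5 if n=="led" else 2]])
    if cam=="top":
        for n in("mat","lid_center","dish","lid_knob","lid_lug","led"):
            for r in imaging.regions_of(n,cam)[:4 if n=="led" else 1]:
                P=cloud(f,r["region"]); c=f["color"][r["region"]].mean(0)
                print(n,round(r["conf"],2),np.round(r["box"],1).tolist(),"min/max",np.round(np.percentile(P,[2,50,98],0),4).tolist(),c.round())
E
```

```text
top dish []
top mat [(0.71, [204.5, 323.3], [0.4685, 0.1866]), (0.43, [476.1, 335.1], [0.4567, -0.2348])]
top lid_center [(0.7, [475.5, 332.7], [0.4594, -0.229]), (0.66, [487.8, 301.3], [0.5073, -0.2497])]
top lid_knob [(0.68, [477.9, 333.9], [0.4569, -0.2281])]
top lid_lug [(0.59, [487.7, 302.9], [0.5031, -0.2445])]
top led_center [(0.85, [290.1, 269.8], [0.5534, 0.0555]), (0.63, [370.7, 348.9], [0.4332, -0.0711])]
top led [(0.86, [369.3, 348.5], [0.4339, -0.0695]), (0.69, [332.7, 311.1], [0.4904, -0.0124]), (0.65, [371.0, 280.2], [0.5398, -0.0722]), (0.61, [293.1, 271.9], [0.5512, 0.0511])]
top board [(0.87, [321.7, 182.2], [0.7, 0.0084]), (0.41, [457.7, 170.1], [0.7241, -0.2147])]
top driver [(0.92, [460.4, 169.9], [0.7245, -0.2192])]
top loupe [(0.68, [178.0, 183.5], [0.6943, 0.2433])]
mat 0.97 [201.2, 325.3, 99.6, 104.0] min/max [[0.3931, 0.1165, -0.001], [0.4635, 0.1879, 0.0022], [0.537, 0.2601, 0.0054]] [137.  93.  54.]
lid_center 0.97 [473.2, 334.0, 72.5, 72.7] min/max [[0.4073, -0.2774, 0.0211], [0.4575, -0.2259, 0.0244], [0.5081, -0.1758, 0.0489]] [186. 188. 195.]
dish 0.65
[... 947 characters left out ...]
 -0.2307]), (0.17, [245.3, 209.6], [0.4662, 0.1602])]
side lid_knob [(0.65, [223.9, 332.4], [0.456, -0.2312])]
side lid_lug [(0.73, [256.6, 333.9], [0.5007, -0.2389]), (0.54, [346.8, 196.0], [0.6817, 0.1625])]
side led_center [(0.71, [223.6, 280.4], [0.4385, -0.0697]), (0.47, [284.4, 276.8], [0.5414, -0.0709])]
side led [(0.76, [286.4, 276.8], [0.5447, -0.0617]), (0.74, [221.4, 284.4], [0.4341, -0.0711]), (0.59, [258.0, 259.5], [0.4945, -0.0023]), (0.53, [286.4, 239.2], [0.5486, 0.0628])]
side board [(0.88, [367.6, 249.1], [0.6997, 0.0093]), (0.56, [227.6, 342.6], [0.4553, -0.2124])]
side driver [(0.85, [410.5, 329.8], [0.7229, -0.2141])]
side loupe [(0.85, [347.1, 193.9], [0.6951, 0.2473])]
```

View pics/b_led.png

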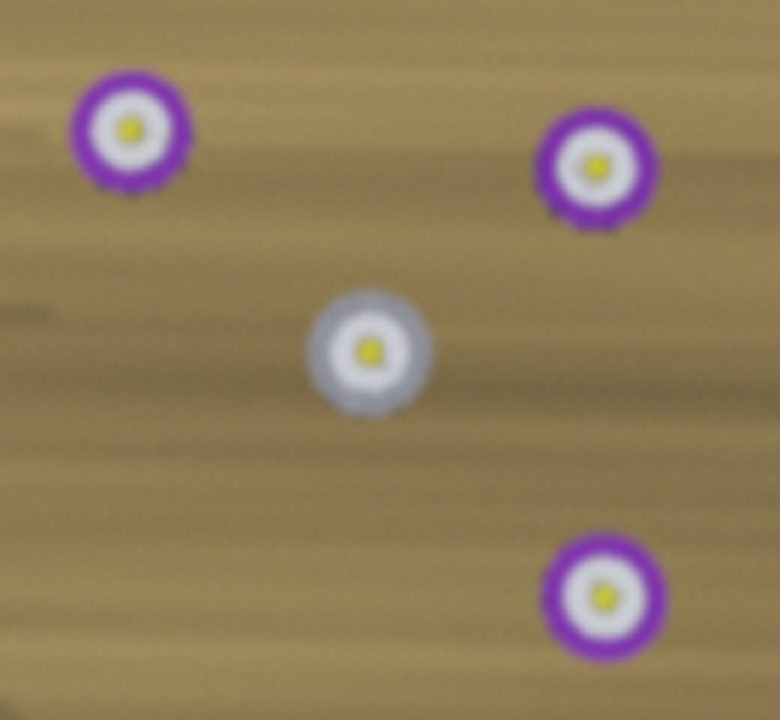

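The crop confirms it: the grey ring is at the middle and the three purple ones surround it, so the LED is at about (0.493, -0.010). I'll refine the lid axis and lug angle from the depth.

```bash
cat >> h.py <<'E'
def lidfit(cam,box,zt,dz=.004):
    """knob & lug tops: points near height zt inside xy box"""
    f=imaging.grab_frame(cam); P=cloud(f)
    m=(P[:,0]>box[0])&(P[:,0]<box[1])&(P[:,1]>box[2])&(P[:,1]<box[3])&(abs(P[:,2]-zt)<dz); P=P[m]
    return f,P
def plan(target,Rt=None):
    s,M=tool(); d=M.T@(np.array(target)-s["position"])*1000
    r=[0,0,0] if Rt is None else np.degrees(R.from_matrix(M.T@Rt).as_rotvec())
    print("t",round(s["clock"],2),"pos",s["position"].round(4),"rpy",np.degrees(s["tool_rot"]).round(2),"w",round(s["grip_width"],4),"F",s["force"].round(1),"-> d",d.round(1),"rot",np.round(r,2))
def down(yawdeg): return R.from_euler('xyz',[180,0,yawdeg],degrees=True).as_matrix()
E
python3 - <<'E'
from h import *
for cam in("top","side"):
    f,P=lidfit(cam,(.36,.56,-.33,-.12),.049)
    c=np.array([.4577,-.2263]); r=np.hypot(*(P[:,:2]-c).T)
    K=P[r<.02]; L=P[r>.03]
    for A in(K,L):
        q=A[:,:2].astype(np.float32); (x,y),(w,h),a=cv2.minAreaRect(q)
        print(cam,len(A),A.mean(0).round(4),"minrect",round(x,4),round(y,4),round(w,4),round(h,4),round(a,1),"zmed",np.median(A[:,2]).round(4))
    d=L[:,:2].mean(0)-K[:,:2].mean(0); print("rad",np.hypot(*d),"ang",np.degrees(np.arctan2(d[1],d[0])))
    f,P=lidfit(cam,(.36,.56,-.33,-.12),.025,.004)
    (x,y),rr=cv2.minEnclosingCircle(P[:,:2].astype(np.float32)); print("lid disc",x,y,rr,len(P))
plan([.52,.1,.2],down(160))
f=imaging.grab_frame("top"); save(f,"c_lid.png",(420,280,530,390),6)
E
```

```text
top 198 [ 0.4577 -0.2266  0.0482] minrect 0.4578 -0.227 0.0222 0.0225 39.0 zmed 0.0481
top 90 [ 0.5025 -0.2432  0.0482] minrect 0.5028 -0.2433 0.0118 0.0162 67.1 zmed 0.048
rad 0.0477265531183059 ang -20.322044573712546
lid disc 0.45792749524116516 -0.22702012956142426 0.057173483073711395 4089
side 178 [ 0.4586 -0.2279  0.0479] minrect 0.458 -0.2272 0.0224 0.0234 80.7 zmed 0.048
side 92 [ 0.5036 -0.2441  0.0476] minrect 0.5036 -0.243 0.0127 0.0158 65.0 zmed 0.0478
rad 0.04787543741975062 ang -19.80122030760086
lid disc 0.459320992231369 -0.22590230405330658 0.058229051530361176 3263
t 1.75 pos [0.1804 0.5984 0.2263] rpy [-180.     -0.    163.22] w 0.0851 F [-0.3 -0.1 -0.5] -> d [-469.  -379.1   26.3] rot [-0.    0.    3.22]
```

View pics/c_lid.png

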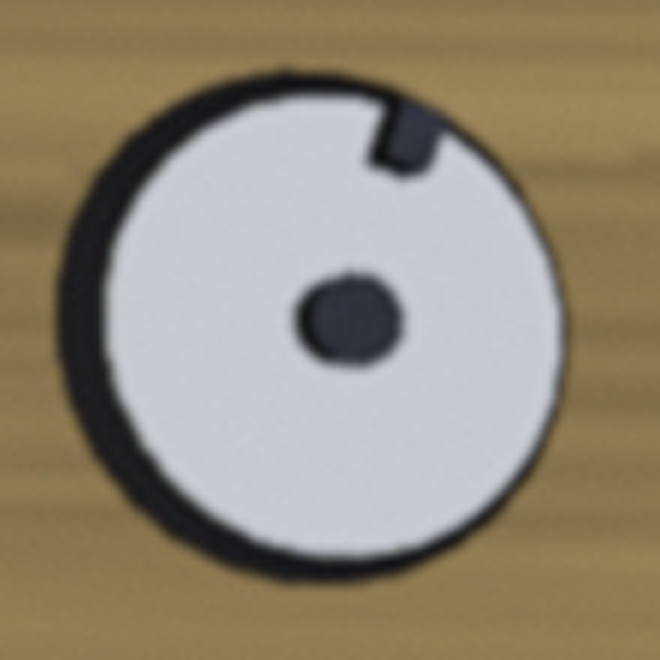

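Lid axis is at (0.458, -0.227) and the lug at (0.503, -0.243), direction -20°. The radius comes out at 48 mm and the tops at 48 mm, both as specified. The tool yaw should be 160°. Moving over in an arc.

```bash
python3 -m handwheel '[{"offset":[-20,-15,0],"rot":[0,0,1.6],"claw":1},{"offset":[-38,-30,2],"rot":[0,0,1.6],"claw":1},{"offset":[-38,-30,2],"rot":[0,0,0],"claw":1},{"offset":[-38,-30,2],"rot":[0,0,0],"claw":1},{"offset":[-38,-30,2],"rot":[0,0,0],"claw":1},{"offset":[-38,-30,2],"rot":[0,0,0],"claw":1},{"offset":[-38,-30,2],"rot":[0,0,0],"claw":1},{"offset":[-38,-30,2],"rot":[0,0,0],"claw":1},{"offset":[-38,-30,2],"rot":[0,0,0],"claw":1},{"offset":[-38,-30,2],"rot":[0,0,0],"claw":1},{"offset":[-38,-30,2],"rot":[0,0,0],"claw":1},{"offset":[-20,-30,2],"rot":[0,0,0],"claw":1}]' 60
python3 - <<'E'
from h import *
plan([.503,-.2434,.14],down(160))
E
```

```text
clock: 3.0
position: [0.4614, 0.1296, 0.2044]
tool_rot: [3.141, 0.001, 2.791]
force: [-0.1, 0.2, 0.5]
grip_width: 0.0853
t 3.0 pos [0.4614 0.1296 0.2044] rpy [1.7998e+02 7.0000e-02 1.5992e+02] w 0.0853 F [-0.1  0.2  0.5] -> d [-167.1 -336.1   64.5] rot [ 0.02  0.07 -0.08]
```

```bash
python3 -m handwheel '[{"offset":[-10,-20,3],"rot":[0,0,0],"claw":0.5},{"offset":[-17,-34,6],"rot":[0,0,0],"claw":0.2},{"offset":[-17,-34,6],"rot":[0,0,0],"claw":0.2},{"offset":[-17,-34,6],"rot":[0,0,0],"claw":0.2},{"offset":[-17,-34,6],"rot":[0,0,0],"claw":0.2},{"offset":[-17,-34,6],"rot":[0,0,0],"claw":0.2},{"offset":[-17,-34,6],"rot":[0,0,0],"claw":0.2},{"offset":[-17,-34,6],"rot":[0,0,0],"claw":0.2},{"offset":[-17,-34,8],"rot":[0,0,0],"claw":0.2},{"offset":[-12,-27,8],"rot":[0,0,0],"claw":0.2},{"offset":[0,0,0],"rot":[0,0,0],"claw":0.2},{"offset":[0,0,0],"rot":[0,0,0],"claw":0.2}]' 60
python3 - <<'E'
from h import *
plan([.503,-.2434,.047],down(160))
f=imaging.grab_frame("wrist"); save(f,"d_w.png")
print([(d["conf"],d["uv"],ray(f,d["uv"],.037)) for d in imaging.mark_of("lid_lug","wrist")[:2]], [(d["conf"],d["uv"],ray(f,d["uv"],.037)) for d in imaging.mark_of("lid_knob","wrist")[:2]])
E
```

```text
clock: 4.2
position: [0.4988, -0.2219, 0.1431]
tool_rot: [3.142, -0.0, 2.792]
force: [0.1, 0.4, 0.2]
grip_width: 0.0514
t 4.2 pos [ 0.4988 -0.2219  0.1431] rpy [ 1.8000e+02 -3.0000e-02  1.5995e+02] w 0.0514 F [0.1 0.4 0.2] -> d [-11.3 -18.7  96.1] rot [ 0.   -0.03 -0.05]
[(0.62, [289.6, 255.9], array([ 0.50376317, -0.24678773,  0.037     ]))] [(0.7, [597.2, 122.3], array([ 0.48736871, -0.02941643,  0.037     ])), (0.58, [292.9, 187.1], array([ 0.45932822, -0.22710936,  0.037     ]))]
```

View pics/d_w.png

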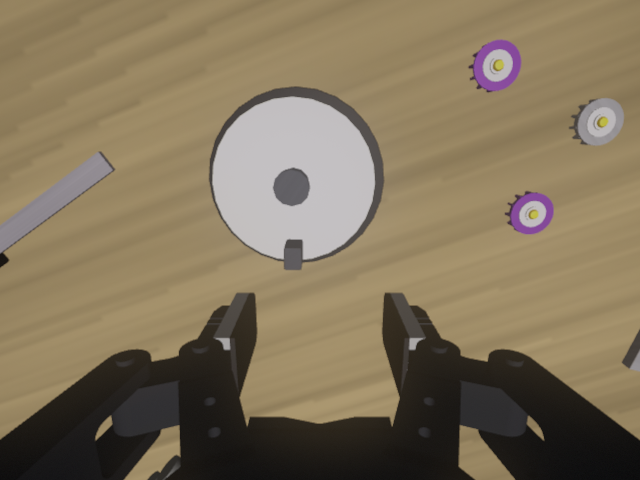

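The wrist view shows the lug at (293,255) and the knob at (292,187), in line with the tool's x axis. The positions agree with the top camera within about 2 mm. Moving above the lug.

```bash
python3 -m handwheel '[{"offset":[-6,-9,20],"rot":[0,0,0],"claw":0},{"offset":[-5,-9,20],"rot":[0,0,0],"claw":-0.2},{"offset":[0,0,0],"rot":[0,0,0],"claw":-0.2},{"offset":[0,0,0],"rot":[0,0,0],"claw":-0.2}]' 60
python3 - <<'E'
from h import *
f,P=lidfit("wrist",(.36,.56,-.33,-.12),.049)
c=np.array([.458,-.227]); r=np.hypot(*(P[:,:2]-c).T)
for A in(P[r<.02],P[(r>.03)&(r<.062)]):
    (x,y),(w,h),a=cv2.minAreaRect(A[:,:2].astype(np.float32)); print(len(A),round(x,4),round(y,4),round(w,4),round(h,4),round(a,1),np.median(A[:,2]).round(4))
plan([.503,-.2434,.047],down(160)); save(f,"e_w.png")
E
```

```text
clock: 4.75
position: [0.5033, -0.2415, 0.1037]
tool_rot: [3.141, -0.0, 2.793]
force: [0.2, 0.4, 1.0]
grip_width: 0.0341
1495 0.4578 -0.2268 0.0225 0.0226 25.0 0.0494
589 0.5028 -0.2435 0.0114 0.0166 70.4 0.0492
t 4.8 pos [ 0.5036 -0.2415  0.1042] rpy [1.7998e+02 3.0000e-02 1.6007e+02] w 0.0344 F [0.8 0.8 0.1] -> d [-0.  -2.  57.2] rot [0.02 0.03 0.07]
```

View pics/e_w.png

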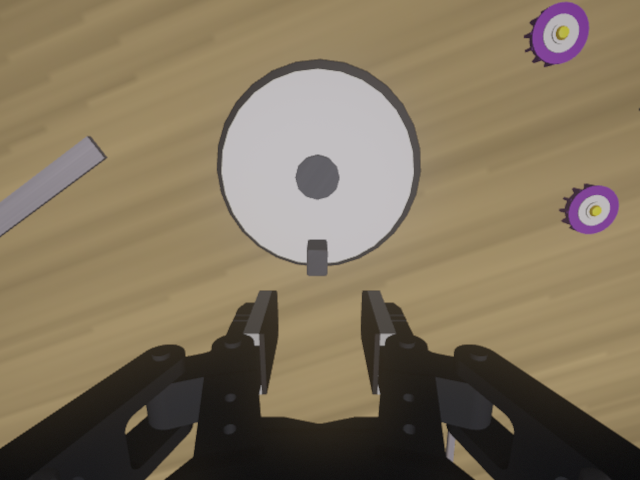

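The wrist depth puts the lug at (0.5028, -0.2435), which agrees. Descending and pinching.

```bash
python3 -m handwheel '[{"offset":[0,-2,20],"rot":[0,0,0],"claw":-0.2},{"offset":[0,0,20],"rot":[0,0,0],"claw":-0.2},{"offset":[0,0,15],"rot":[0,0,0],"claw":-0.2},{"offset":[0,0,1],"rot":[0,0,0],"claw":-0.2},{"offset":[0,0,0],"rot":[0,0,0],"claw":-0.2}]' 60
python3 - <<'E'
from h import *
plan([.503,-.2434,.047],down(160))
E
```

```text
clock: 5.3
position: [0.5028, -0.244, 0.0478]
tool_rot: [3.142, 0.0, 2.793]
force: [0.6, 0.8, 0.4]
grip_width: 0.034
t 5.3 pos [ 0.5028 -0.244   0.0478] rpy [1.8000e+02 1.0000e-02 1.6004e+02] w 0.034 F [0.6 0.8 0.4] -> d [0.  0.6 0.8] rot [0.   0.01 0.04]
```

```bash
python3 -m handwheel '[{"offset":[0,0.5,0],"rot":[0,0,0],"claw":-0.6},{"offset":[0,0,0],"rot":[0,0,0],"claw":-1},{"offset":[0,0,0],"rot":[0,0,0],"claw":-1},{"offset":[0,0,0],"rot":[0,0,0],"claw":-1},{"offset":[0,0,0],"rot":[0,0,0],"claw":-1}]' 60
python3 - <<'E'
from h import *
s,M=tool(); 
lc=np.array([.458,-.227,.0195]); e=np.array([np.cos(np.radians(-20)),np.sin(np.radians(-20)),0])
piv=lc-.05*e+[0,0,.0025]
plan([.503,-.2434,.047],down(160))
p0=s["position"]; v=M.T@(p0-piv); print("pivot->tcp in tool",v*1000)
# tool steps rotating -th about tool y around pivot: row-by-row offsets (axes before the turn)
for n,th in((8,1.5),(6,2.0)):
    Rr=R.from_rotvec([0,-np.radians(th),0]).as_matrix(); 
    print(n,th,((Rr@v-v)*1000).round(2),"lug rise at total",98*np.sin(np.radians(n*th)))
E
```

```text
clock: 5.8
position: [0.5028, -0.2437, 0.0475]
tool_rot: [-3.142, 0.0, 2.793]
force: [0.1, -0.3, 0.0]
grip_width: 0.0004
t 5.8 pos [ 0.5028 -0.2437  0.0475] rpy [-1.8000e+02  1.0000e-02  1.6002e+02] w 0.0004 F [ 0.1 -0.3  0. ] -> d [-0.1  0.4  0.5] rot [-0.    0.01  0.02]
pivot->tcp in tool [-97.80789036  -0.42766554 -25.43552653]
8 1.5 [ 0.7   0.   -2.55] lug rise at total 20.375345700140414
6 2.0 [ 0.95  0.   -3.4 ] lug rise at total 20.375345700140414
```

The fingers shut to 0.4 mm, so they aren't holding the lug. Looking.

Run:
```python
from h import *
f=imaging.grab_frame("side"); save(f,"f_s.png",(150,240,350,400),4)
f=imaging.grab_frame("wrist"); save(f,"f_w.png")
f=imaging.grab_frame("top"); save(f,"f_t.png",(380,230,580,400),4)
print(tool()[0]["grip_width"])
```

```text
-0.00011070742514209293
```

View pics/f_s.png

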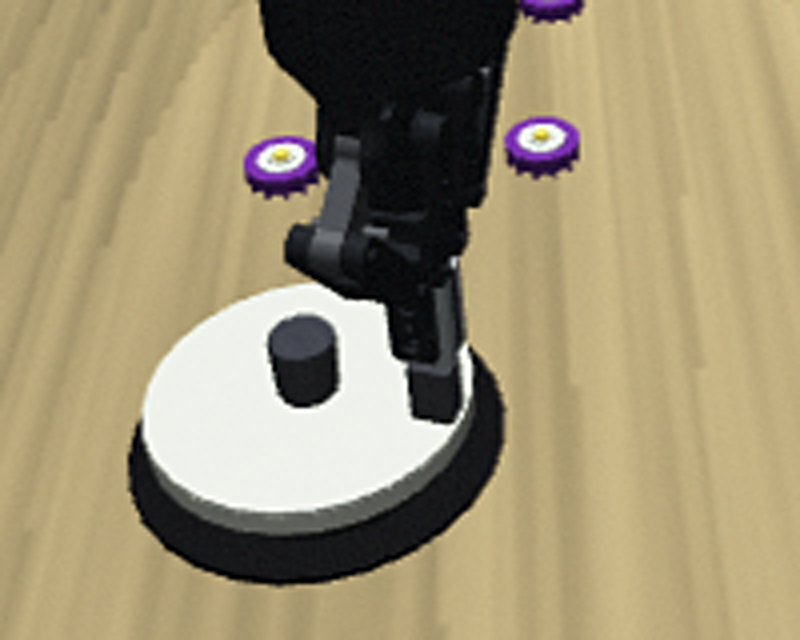

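View pics/f_w.png

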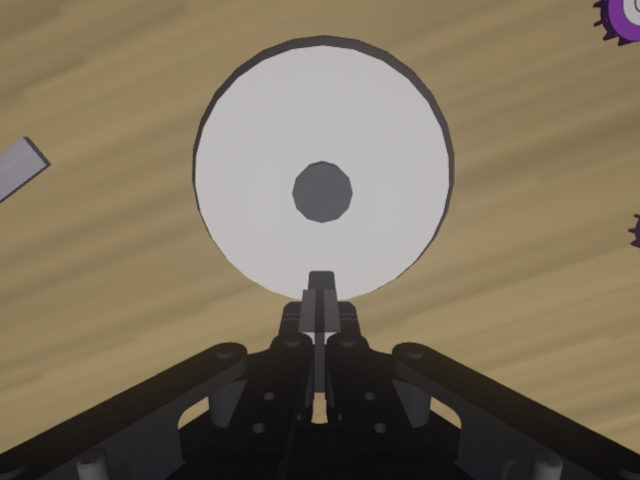

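View pics/f_t.png

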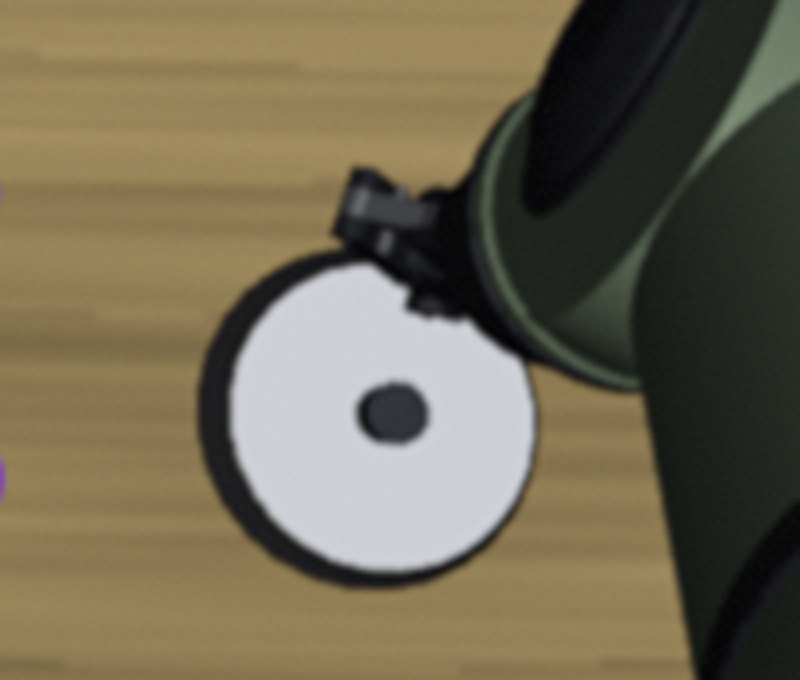

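The pads have shut just above or at the lug's top. I'll measure where the fingertips really are.

Run:
```python
from h import *
for cam in("side","wrist"):
    f=imaging.grab_frame(cam); P=cloud(f); s,M=tool()
    q=(P-s["position"])@M*1000
    m=(abs(q[:,0])<30)&(abs(q[:,1])<20)&(q[:,2]<22)&(q[:,2]>-40); A=q[m]
    for a in range(-30,24,4):
        B=A[(A[:,2]>a)&(A[:,2]<=a+4)]
        if len(B)>3: print(cam,"tool z",a,len(B),"x",np.percentile(B[:,0],[3,97]).round(1),"y",np.percentile(B[:,1],[3,97]).round(1))
```

```text
side tool z -30 47 x [-10.6   6.6] y [-13.9   7.3]
side tool z -26 50 x [-10.9   6.4] y [-13.8   5.7]
side tool z -22 40 x [-11.   6.] y [-13.9   4.1]
side tool z -18 44 x [-10.8   5.2] y [-13.4   3.7]
side tool z -14 29 x [-11.   10.7] y [-12.    6.4]
side tool z -10 15 x [-10.8   0.2] y [-7.1  5.3]
side tool z -6 9 x [-6.9  7.7] y [-6.3 -5. ]
side tool z -2 37 x [-8.   6.5] y [-5.8  4.4]
side tool z 2 33 x [-8.5  6.5] y [-5.1  3.8]
side tool z 6 28 x [-8.4  6. ] y [-5.6  4.6]
side tool z 10 31 x [-8.1  7.2] y [-5.2  5. ]
side tool z 14 31 x [-8.1  6.7] y [-5.6  3.9]
side tool z 18 62 x [-8.1 29.3] y [-17.2  18.3]
wrist tool z -30 386 x [ 6.7 11.6] y [-13.2  12.2]
wrist tool z -26 369 x [ 6.6 11.6] y [-13.5  12. ]
wrist tool z -22 334 x [ 6.5 11.6] y [-13.4  12.2]
wrist tool z -18 304 x [ 6.7 11.6] y [-12.9  11.8]
wrist tool z -14 199 x [ 6.8 11.6] y [-11.7  10.2]
wrist tool z -10 34 x [10.5 11.3] y [-7.1  5.5]
wrist tool z -2 80 x [7.3 8.3] y [-4.9  5.6]
wrist tool z 2 99 x [6.9 8.3] y [-5.1  5.7]
wrist tool z 6 91 x [6.8 8.3] y [-5.2  5.8]
wrist tool z 10 83 x [7.2 8.1] y [-5.1  5.6]
wrist tool z 14 77 x [7.  8.2] y [-5.3  5.9]
wrist tool z 18 3120 x [-4.4 29. ] y [-18.9  18.9]
```

The fingertips are really about 7 mm behind the reported TCP, not 19 mm ahead of it. The lug itself shows at tool z from -1.5 to 22, where it should be. I'll pin down the tip with finer bins before going lower.

Run:
```python
from h import *
for cam in("side","wrist"):
    f=imaging.grab_frame(cam); P=cloud(f); s,M=tool()
    q=(P-s["position"])@M*1000
    m=(abs(q[:,0])<14)&(abs(q[:,1])<16)
    h,e=np.histogram(q[m][:,2],np.arange(-20,6,1)); print(cam,dict(zip(e[:-1].astype(int).tolist(),h.tolist())))
plan([.5028,-.2435,.0475],down(160))
```

```text
side {-20: 5, -19: 10, -18: 14, -17: 13, -16: 12, -15: 8, -14: 12, -13: 5, -12: 8, -11: 8, -10: 4, -9: 5, -8: 4, -7: 3, -6: 4, -5: 4, -4: 0, -3: 0, -2: 6, -1: 13, 0: 8, 1: 8, 2: 4, 3: 8, 4: 7}
wrist {-20: 88, -19: 83, -18: 72, -17: 83, -16: 70, -15: 70, -14: 66, -13: 56, -12: 52, -11: 26, -10: 27, -9: 8, -8: 0, -7: 0, -6: 0, -5: 0, -4: 0, -3: 1, -2: 6, -1: 23, 0: 33, 1: 22, 2: 23, 3: 29, 4: 19}
t 6.15 pos [ 0.5027 -0.2437  0.0473] rpy [-180.     -0.    160.02] w -0.0003 F [-0.8 -0.6  0.4] -> d [-0.   0.2 -0.2] rot [-0.   -0.    0.02]
```

```bash
python3 -m handwheel '[{"offset":[0,0,0],"rot":[0,0,0],"claw":-0.3},{"offset":[0,0,0],"rot":[0,0,0],"claw":-0.3},{"offset":[0,0,0],"rot":[0,0,0],"claw":-0.3},{"offset":[0,0,12],"rot":[0,0,0],"claw":-0.3},{"offset":[0,0,10],"rot":[0,0,0],"claw":-0.3},{"offset":[0,0,0],"rot":[0,0,0],"claw":-0.3},{"offset":[0,0,0],"rot":[0,0,0],"claw":-0.6},{"offset":[0,0,0],"rot":[0,0,0],"claw":-1},{"offset":[0,0,0],"rot":[0,0,0],"claw":-1},{"offset":[0,0,0],"rot":[0,0,0],"claw":-1},{"offset":[0,0,0],"rot":[0,0,0],"claw":-1}]' 60
python3 - <<'E'
from h import *
s,M=tool(); plan([.5028,-.2435,.0255],down(160))
for cam in("side","wrist"):
    f=imaging.grab_frame(cam); save(f,f"g_{cam}.png",(150,220,350,380) if cam=="side" else None,4 if cam=="side" else 1)
E
```

```text
clock: 7.25
position: [0.5028, -0.2438, 0.0255]
tool_rot: [-3.142, 0.0, 2.793]
force: [0.1, 0.3, -0.4]
grip_width: 0.0109
t 7.25 pos [ 0.5028 -0.2438  0.0255] rpy [-1.8000e+02  2.0000e-02  1.6002e+02] w 0.0109 F [ 0.1  0.3 -0.4] -> d [ 0.1  0.2 -0. ] rot [-0.    0.02  0.02]
```

View pics/g_side.png

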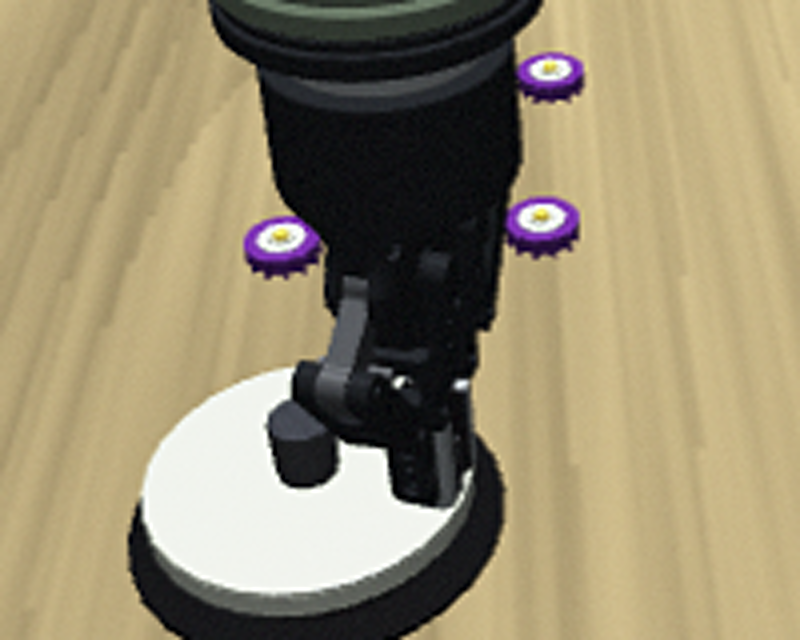

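View pics/g_wrist.png

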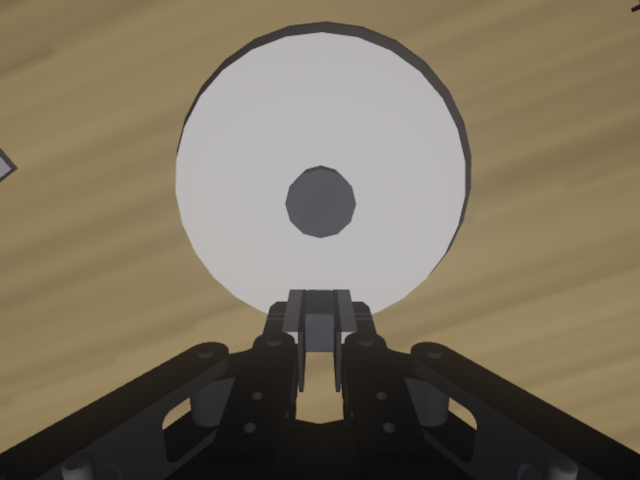

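The lug is held at 11 to 12 mm opening. Now the tilt about the far edge: rows of [0.12, 0, -2.56] mm with -1.5° about y. I'll do three first and check.

```bash
python3 -m handwheel '[{"offset":[0.12,0,-2.56],"rot":[0,-1.5,0],"claw":-1},{"offset":[0.12,0,-2.56],"rot":[0,-1.5,0],"claw":-1},{"offset":[0.12,0,-2.56],"rot":[0,-1.5,0],"claw":-1},{"offset":[0,0,0],"rot":[0,0,0],"claw":-1},{"offset":[0,0,0],"rot":[0,0,0],"claw":-1}]' 60
cat >> h.py <<'E'
def lidplane(cam,c,rad=.055,zr=(.0,.12)):
    f=imaging.grab_frame(cam); P=cloud(f)
    v,u=np.nonzero(f["range_z"]>0); col=f["color"][v,u].astype(int)
    w=(col.min(1)>140)&(np.ptp(col,axis=1)<30)
    m=w&(np.hypot(P[:,0]-c[0],P[:,1]-c[1])<rad)&(P[:,2]>zr[0])&(P[:,2]<zr[1]); A=P[m]
    for _ in range(4):
        k=np.c_[A[:,:2]-c[:2],np.ones(len(A))]; s=np.linalg.lstsq(k,A[:,2],rcond=None)[0]
        r=A[:,2]-k@s; A=A[abs(r)<max(.0025,2*np.median(abs(r)))]
    return f,A,s
E
python3 - <<'E'
from h import *
plan([.5028,-.2435,.0255],down(160))
e=np.array([np.cos(np.radians(-20)),np.sin(np.radians(-20))])
for cam in("side","wrist"):
    f,A,s=lidplane(cam,np.array([.458,-.227])); print(cam,len(A),"slope deg along lug",np.degrees(np.arctan(s[:2]@e)),"tang",np.degrees(np.arctan(s[:2]@[-e[1],e[0]])),"z at centre",s[2],"far edge top",s[2]-.05*s[:2]@e,"lug",s[2]+.048*s[:2]@e)
    save(f,f"i_{cam}.png",(150,220,350,380) if cam=="side" else None,4 if cam=="side" else 1)
E
```

```text
clock: 7.85
position: [0.5023, -0.2436, 0.0331]
tool_rot: [3.142, 0.078, 2.793]
force: [0.3, 0.6, -1.4]
grip_width: 0.0106
t 7.85 pos [ 0.5023 -0.2436  0.0331] rpy [180.     4.48 160.02] w 0.0106 F [ 0.3  0.6 -1.4] -> d [0.1 0.2 7.6] rot [0.   4.48 0.02]
side 2102 slope deg along lug 4.536582729934183 tang 0.07380889760725548 z at centre 0.028276404266882226 far edge top 0.024309195113972393 lug 0.03208492505367567
wrist 56311 slope deg along lug 4.547465874622568 tang -0.035517206739407545 z at centre 0.0293504355547754 far edge top 0.025373669131853155 lug 0.03316813132078076
```

View pics/i_side.png

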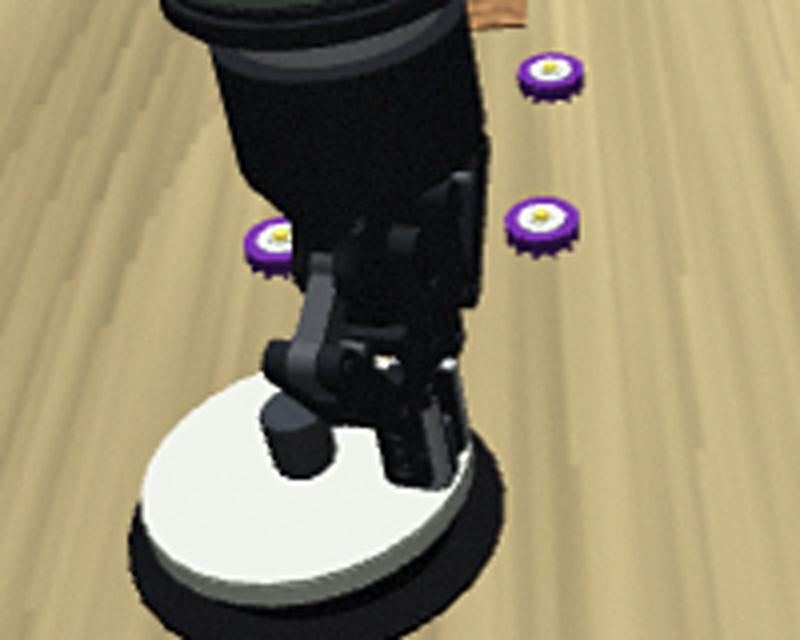

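The tilt is 4.5°, the far edge is still at rim height, and forces are small. Continuing to 12°, which puts the lug about 20 mm up.

```bash
python3 -m handwheel '[{"offset":[0.12,0,-2.56],"rot":[0,-1.5,0],"claw":-1},{"offset":[0.12,0,-2.56],"rot":[0,-1.5,0],"claw":-1},{"offset":[0.12,0,-2.56],"rot":[0,-1.5,0],"claw":-1},{"offset":[0.12,0,-2.56],"rot":[0,-1.5,0],"claw":-1},{"offset":[0.12,0,-2.56],"rot":[0,-1.5,0],"claw":-1},{"offset":[0,0,0],"rot":[0,0,0],"claw":-1},{"offset":[0,0,0],"rot":[0,0,0],"claw":-1}]' 60
python3 - <<'E'
from h import *
plan([.5028,-.2435,.0255],down(160))
e=np.array([np.cos(np.radians(-20)),np.sin(np.radians(-20))])
for cam in("side","wrist"):
    f,A,s=lidplane(cam,np.array([.458,-.227])); print(cam,len(A),"slope deg along lug",np.degrees(np.arctan(s[:2]@e)),"tang",np.degrees(np.arctan(s[:2]@[-e[1],e[0]])),"z at centre",s[2],"far edge top",s[2]-.05*s[:2]@e,"lug",s[2]+.048*s[:2]@e)
    save(f,f"j_{cam}.png",(150,220,350,380) if cam=="side" else None,4 if cam=="side" else 1)
E
```

```text
clock: 8.65
position: [0.5003, -0.2428, 0.0455]
tool_rot: [3.142, 0.209, 2.793]
force: [0.8, -0.5, -1.1]
grip_width: 0.0105
t 8.65 pos [ 0.5003 -0.2428  0.0455] rpy [180.    11.96 160.02] w 0.0105 F [ 0.8 -0.5 -1.1] -> d [ 1.6  0.2 20.1] rot [1.000e-02 1.196e+01 2.000e-02]
side 1933 slope deg along lug 12.025286374593474 tang 0.05499364479043705 z at centre 0.0349081212732454 far edge top 0.024257227527858742 lug 0.045132979268816584
wrist 56488 slope deg along lug 12.036163246808792 tang -0.04002895880014577 z at centre 0.03600929941236033 far edge top 0.02534848269540754 lug 0.046243683460635
```

View pics/j_side.png

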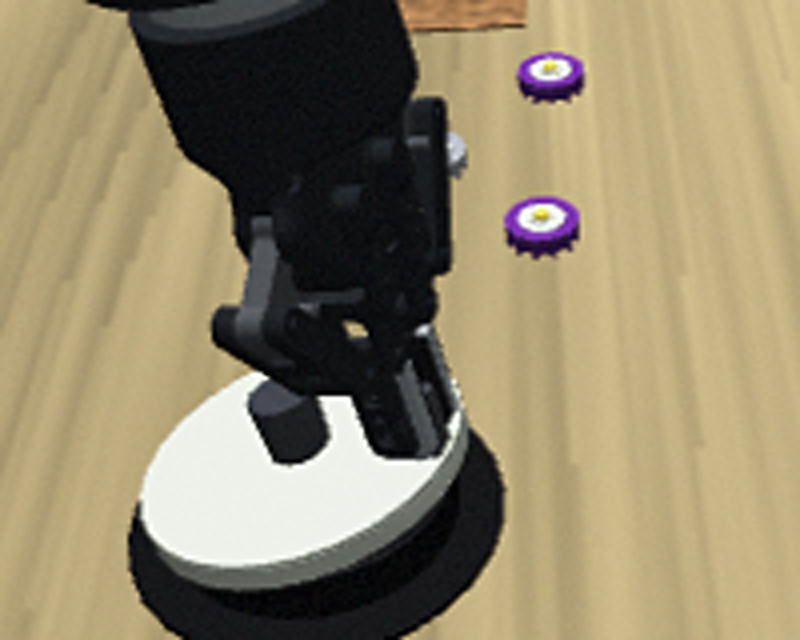

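The lug is up about 20.5 mm and the far edge still rests on the rim (its top is at 25 mm). Now I'll lift clear by 18 mm straight up, then level.

```bash
python3 -m handwheel '[{"offset":[0,0,0],"rot":[0,0,0],"claw":-1},{"offset":[-1.24,0,-5.87],"rot":[0,0,0],"claw":-1},{"offset":[-1.24,0,-5.87],"rot":[0,0,0],"claw":-1},{"offset":[-1.24,0,-5.87],"rot":[0,0,0],"claw":-1},{"offset":[-0.1,0,5.12],"rot":[0,3,0],"claw":-1},{"offset":[-0.1,0,5.12],"rot":[0,3,0],"claw":-1},{"offset":[-0.1,0,5.12],"rot":[0,3,0],"claw":-1},{"offset":[-0.1,0,5.12],"rot":[0,3,0],"claw":-1},{"offset":[0,0,0],"rot":[0,0,0],"claw":-1},{"offset":[0,0,0],"rot":[0,0,0],"claw":-1}]' 60
cat > lid.py <<'E'
from h import *
import sys
# lid pose from wrist: knob+lug tops, plane; expected centre c
def wl(c,ang):
    e=np.array([np.cos(np.radians(ang)),np.sin(np.radians(ang))]); c=np.array(c)
    for cam in("side","wrist"):
        f,A,s=lidplane(cam,c); print(cam,len(A),"slope lug",np.degrees(np.arctan(s[:2]@e)).round(2),"tang",np.degrees(np.arctan(s[:2]@[-e[1],e[0]])).round(2),"ztop centre",s[2].round(4))
        (x,y),r=cv2.minEnclosingCircle(A[:,:2].astype(np.float32)); print(" disc",round(x,4),round(y,4),round(r,4))
    P=cloud(f); h=P[:,2]-(s[0]*(P[:,0]-c[0])+s[1]*(P[:,1]-c[1])+s[2])
    K=P[(abs(h-.024)<.004)&(np.hypot(*(P[:,:2]-c).T)<.025)]; (x,y),(w,hh),a=cv2.minAreaRect(K[:,:2].astype(np.float32)); print("knob",round(x,4),round(y,4),round(w,4),round(hh,4),len(K))
    return f
E
python3 - <<'E'
from lid import *
plan([.5028,-.2435,.0435],down(160))
f=wl([.458,-.227],-20); save(f,"k_w.png")
f=imaging.grab_frame("side"); save(f,"k_s.png",(150,220,350,380),4)
E
```

```text
clock: 9.75
position: [0.5029, -0.2438, 0.0436]
tool_rot: [-3.141, 0.001, 2.793]
force: [-0.7, -0.7, -0.3]
grip_width: 0.0104
t 9.75 pos [ 0.5029 -0.2438  0.0436] rpy [-1.7999e+02  6.0000e-02  1.6002e+02] w 0.0104 F [-0.7 -0.7 -0.3] -> d [0.2 0.2 0.1] rot [-0.01  0.06  0.02]
side 2269 slope lug 0.16 tang -0.02 ztop centre 0.0424
 disc 0.4579 -0.2271 0.055
wrist 56305 slope lug 0.15 tang -0.04 ztop centre 0.0437
 disc 0.458 -0.227 0.0551
knob 0.4576 -0.2277 0.023 0.0229 3766
```

View pics/k_s.png

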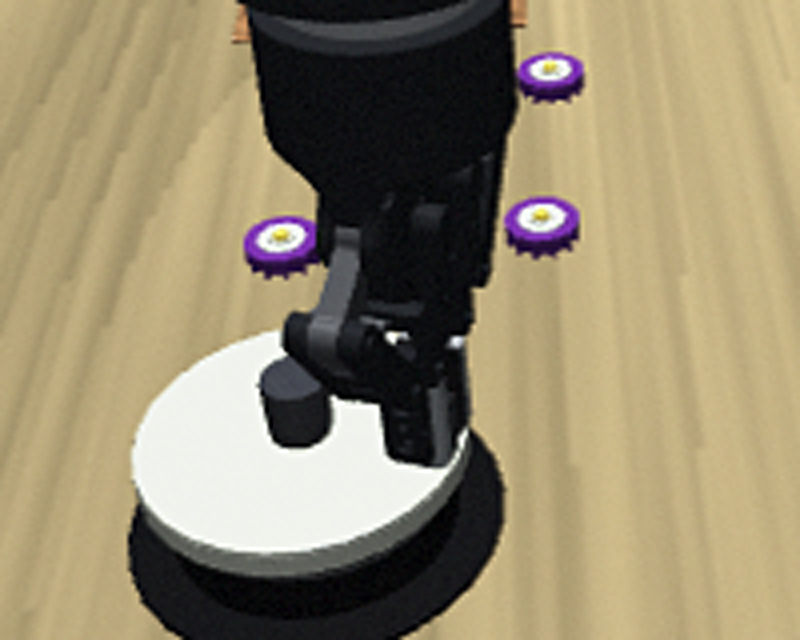

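The lid is level, held and clear, with its skirt at about 32 mm against the 22 mm rim. Carrying it to the mat: 135 mm and 391 mm along tool x and y.

```bash
python3 -m handwheel '[{"offset":[5,15,0],"rot":[0,0,0],"claw":-1},{"offset":[9,26,0],"rot":[0,0,0],"claw":-1},{"offset":[13.5,39,0],"rot":[0,0,0],"claw":-1},{"offset":[13.5,39,0],"rot":[0,0,0],"claw":-1},{"offset":[13.5,39,0],"rot":[0,0,0],"claw":-1},{"offset":[13.5,39,0],"rot":[0,0,0],"claw":-1},{"offset":[13.5,39,0],"rot":[0,0,0],"claw":-1},{"offset":[13.5,39,0],"rot":[0,0,0],"claw":-1},{"offset":[13.5,39,0],"rot":[0,0,0],"claw":-1},{"offset":[12,35,0],"rot":[0,0,0],"claw":-1},{"offset":[9,26,0],"rot":[0,0,0],"claw":-1},{"offset":[5,15,0],"rot":[0,0,0],"claw":-1}]' 60
python3 - <<'E'
from lid import *
plan([.51,.1707,.0435],down(160))
f=imaging.grab_frame("top"); save(f,"l_t.png"); 
P=cloud(f,np.ones((480,640),bool))
plan([.51,.1707,.0435],down(160))
f=imaging.grab_frame("side"); save(f,"l_s.png")
plan([.51,.1707,.0435],down(160))
E
```

```text
clock: 11.1
position: [0.5088, 0.172, 0.0435]
tool_rot: [3.141, -0.0, 2.796]
force: [-0.6, 0.1, -1.6]
grip_width: 0.0103
t 11.1 pos [0.5088 0.172  0.0435] rpy [ 1.7994e+02 -1.0000e-02  1.6019e+02] w 0.0103 F [-0.6  0.1 -1.6] -> d [-1.5 -0.8 -0. ] rot [ 0.06 -0.01  0.19]
t 11.15 pos [0.509  0.1735 0.0434] rpy [ 1.7990e+02 -2.0000e-02  1.6026e+02] w 0.0105 F [-0.3  4.2 -1.1] -> d [-1.9 -2.3 -0.1] rot [ 0.1  -0.02  0.26]
t 11.2 pos [0.5092 0.1712 0.0434] rpy [179.95  -0.   160.2 ] w 0.0102 F [ 0.4 -1.1 -1.1] -> d [-0.9 -0.2 -0.1] rot [ 0.05 -0.    0.2 ]
```

View pics/l_t.png

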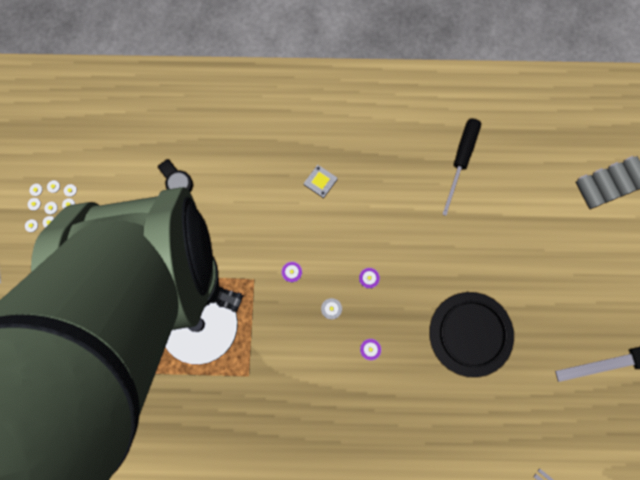

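View pics/l_s.png

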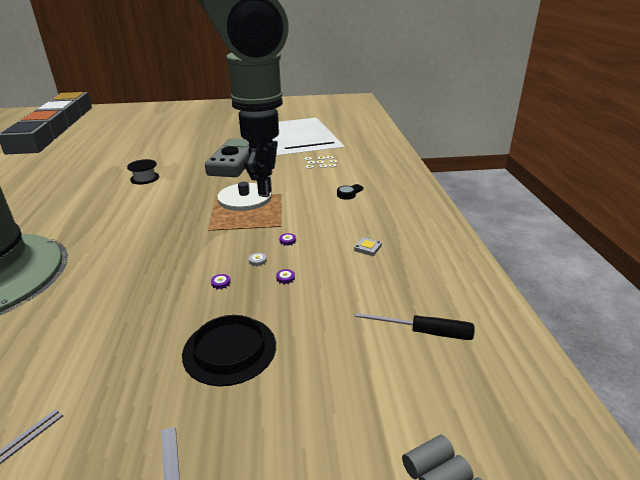

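The top view shows the lid over the mat at about (200,330), the open dish at (472,334) and everything else in place. I'll lower most of the way and check.

```bash
python3 -m handwheel '[{"offset":[-1,0,5],"rot":[0,0,0],"claw":-1},{"offset":[0,0,8],"rot":[0,0,0],"claw":-1},{"offset":[0,0,8],"rot":[0,0,0],"claw":-1},{"offset":[0,0,4],"rot":[0,0,0],"claw":-1},{"offset":[0,0,0],"rot":[0,0,0],"claw":-1},{"offset":[0,0,0],"rot":[0,0,0],"claw":-1}]' 60
python3 - <<'E'
from lid import *
f=wl([.465,.187],-20); save(f,"m_w.png")
P=cloud(f); v,u=np.nonzero(f["range_z"]>0); col=f["color"][v,u].astype(int)
m=(col[:,0]-col[:,2]>50)&(abs(P[:,2])<.012)&(abs(P[:,0]-.465)<.1)&(abs(P[:,1]-.187)<.1); print("mat z",np.median(P[m][:,2]))
plan([.51,.1707,.0145],down(160))
E
```

```text
clock: 11.8
position: [0.5107, 0.1681, 0.0183]
tool_rot: [-3.141, -0.0, 2.792]
force: [-0.2, 0.6, -1.3]
grip_width: 0.0106
side 654 slope lug 0.06 tang 0.03 ztop centre 0.0175
 disc 0.4647 0.1867 0.0546
wrist 56292 slope lug 0.09 tang -0.05 ztop centre 0.0185
 disc 0.465 0.187 0.055
knob 0.4658 0.1843 0.023 0.0229 3752
mat z 0.0024202191567917197
t 11.9 pos [0.5108 0.1683 0.0185] rpy [1.7999e+02 1.0000e-02 1.6001e+02] w 0.0101 F [-0.2 -0.6 -1. ] -> d [1.6 2.  4. ] rot [0.01 0.01 0.01]
```

View pics/m_w.png

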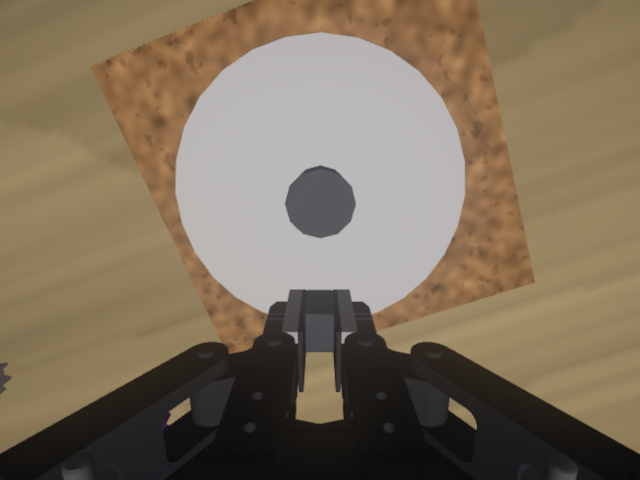

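The lid is 4 mm above its resting height, level, and within 3 mm of the mat's middle. Lowering to contact.

```bash
python3 -m handwheel '[{"offset":[0,2,2],"rot":[0,0,0],"claw":-1},{"offset":[0,0,1.5],"rot":[0,0,0],"claw":-1},{"offset":[0,0,0.5],"rot":[0,0,0],"claw":-1},{"offset":[0,0,0],"rot":[0,0,0],"claw":-1}]' 60
python3 - <<'E'
from lid import *
f=wl([.4658,.1863],-20); plan([.51,.1707,.0145],down(160))
E
```

```text
clock: 12.3
position: [0.5114, 0.1703, 0.0143]
tool_rot: [-3.142, -0.0, 2.793]
force: [-0.0, -0.4, -0.9]
grip_width: 0.0111
side 674 slope lug 0.04 tang 0.12 ztop centre 0.0136
 disc 0.466 0.1863 0.0548
wrist 56653 slope lug 0.03 tang -0.05 ztop centre 0.0145
 disc 0.4658 0.1863 0.0551
knob 0.4663 0.1863 0.023 0.0228 3763
t 12.4 pos [0.5114 0.1702 0.0144] rpy [-180.      0.    160.02] w 0.0106 F [-0.2 -0.6 -0.1] -> d [ 1.4 -0.  -0.1] rot [-0.    0.    0.02]
```

```bash
python3 -m handwheel '[{"offset":[0,0,0.4],"rot":[0,0,0],"claw":-1},{"offset":[0,0,0],"rot":[0,0,0],"claw":-1}]' 60
python3 -m handwheel '[{"offset":[0,0,0],"rot":[0,0,0],"claw":-0.7},{"offset":[0,0,0],"rot":[0,0,0],"claw":-0.5},{"offset":[0,0,0],"rot":[0,0,0],"claw":-0.3},{"offset":[0,0,0],"rot":[0,0,0],"claw":-0.3},{"offset":[0,0,-15],"rot":[0,0,0],"claw":-0.3},{"offset":[0,0,-30],"rot":[0,0,0],"claw":-0.2},{"offset":[0,0,-40],"rot":[0,0,0],"claw":0},{"offset":[0,0,-20],"rot":[0,0,0],"claw":0.2}]'
python3 - <<'E'
from lid import *
f=wl([.4663,.1863],-20); save(f,"n_w.png"); plan([.4925,-.010,.12],down(160))
P=cloud(f); v,u=np.nonzero(f["range_z"]>0); col=f["color"][v,u].astype(int)
m=((col[:,0]-col[:,2]>50)&(abs(P[:,2])<.012)&(abs(P[:,0]-.465)<.1)&(abs(P[:,1]-.187)<.1)&(P[:,2]>.0018))
print(cv2.minAreaRect(P[m][:,:2].astype(np.float32)))
f=imaging.grab_frame("top"); P=cloud(f); 
# dish rim & floor
c=np.array([.458,-.227]); r=np.hypot(*(P[:,:2]-c).T); A=P[(r<.08)&(P[:,2]>.017)&(P[:,2]<.03)]
(x,y),rr=cv2.minEnclosingCircle(A[:,:2].astype(np.float32)); print("dish rim",x,y,rr,len(A)); 
from scipy.optimize import least_squares
s=least_squares(lambda p:np.hypot(A[:,0]-p[0],A[:,1]-p[1])-p[2],[.458,-.227,.0485],loss='soft_l1',f_scale=.001).x; print(s)
v,u=np.nonzero(f["range_z"]>0); col=f["color"][v,u].astype(int)
m=(r<.075)&(col.max(1)<80); print("flange+dish",cv2.minEnclosingCircle(P[m][:,:2].astype(np.float32)))
c=np.array([.4925,-.01]); B=P[(np.hypot(*(P[:,:2]-c).T)<.025)&(P[:,2]>.006)]; print("led",cv2.minEnclosingCircle(B[:,:2].astype(np.float32)),len(B))
E
```

```text
clock: 12.6
position: [0.5114, 0.1702, 0.0142]
tool_rot: [3.141, 0.0, 2.793]
force: [-2.0, -0.4, 7.0]
grip_width: 0.0105
clock: 13.4
position: [0.5123, 0.1703, 0.1227]
tool_rot: [3.139, 0.002, 2.792]
force: [0.7, 1.0, -0.5]
grip_width: 0.0513
side 718 slope lug 0.02 tang 0.09 ztop centre 0.0136
 disc 0.4661 0.186 0.0549
wrist 20066 slope lug 0.01 tang -0.03 ztop centre 0.0144
 disc 0.4663 0.1863 0.0551
knob 0.4665 0.1864 0.0229 0.0224 1147
t 13.5 pos [0.5128 0.1707 0.1226] rpy [179.79   0.2  160.01] w 0.0513 F [-0.5  0.3  0.4] -> d [ -42.7 -176.8    2.1] rot [0.21 0.2  0.01]
((0.46496737003326416, 0.18696898221969604), (0.19969572126865387, 0.19973745942115784), 89.91890716552734)
dish rim 0.4586314857006073 -0.22649350762367249 0.05019344761967659 472
[ 0.4583947  -0.22612242  0.04817098]
flange+dish ((0.4587673544883728, -0.22695361077785492), 0.06543675810098648)
led ((0.49357497692108154, -0.009469560347497463), 0.016159875318408012) 336
```

View pics/n_w.png

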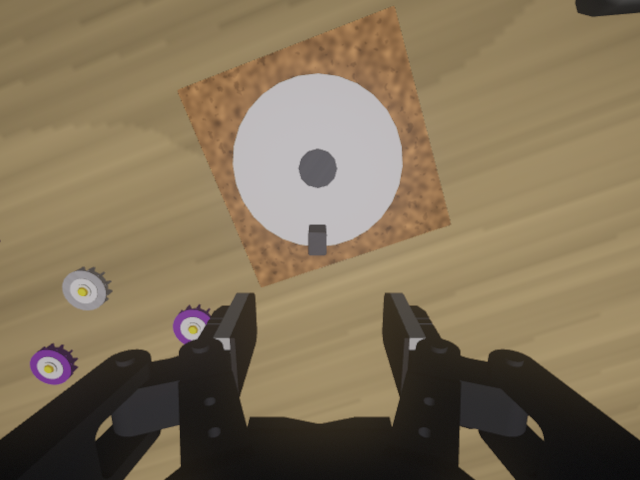

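The lid lies flat on the mat, released, with its centre at (0.4665, 0.1864) against the mat's (0.465, 0.187). The dish centre measures (0.4586, -0.2265) and the grey LED (0.4935, -0.0095). Going to the LED.

```bash
python3 -m handwheel '[{"offset":[-4,-16,0],"rot":[0,0,0],"claw":0.2},{"offset":[-8,-32,0],"rot":[0,0,0],"claw":0.2},{"offset":[-9,-40,0],"rot":[0,0,0],"claw":0.2},{"offset":[-9,-40,10],"rot":[0,0,0],"claw":0.2},{"offset":[-9,-32,20],"rot":[0,0,0],"claw":0.2},{"offset":[-4.5,-16,20],"rot":[0,0,0],"claw":0.2},{"offset":[0,0,15],"rot":[0,0,0],"claw":0.2},{"offset":[0,0,0],"rot":[0,0,0],"claw":0.2},{"offset":[0,0,0],"rot":[0,0,0],"claw":0.2}]'
cat > led.py <<'E'
from h import *
def tips(f,w=True):
    P=cloud(f); s,M=tool(); q=(P-s["position"])@M*1000
    for sg in(-1,1):
        hw=s["grip_width"]*500
        m=(abs(q[:,0])<15)&(q[:,1]*sg>hw-3)&(q[:,1]*sg<hw+12); h,e=np.histogram(q[m][:,2],np.arange(-30,16,2)); print(sg,dict(zip(e[:-1].astype(int).tolist(),h.tolist())))
def led(f,c,z=(.006,.02),r=.02):
    P=cloud(f); c=np.array(c); m=(np.hypot(*(P[:,:2]-c).T)<r)&(P[:,2]>z[0])&(P[:,2]<z[1])
    print("led",cv2.minEnclosingCircle(P[m][:,:2].astype(np.float32)),np.percentile(P[m][:,2],[5,50,98]).round(4),m.sum())
E
python3 - <<'E'
from led import *
f=imaging.grab_frame("wrist"); led(f,(.4935,-.0095)); save(f,"o_w.png"); tips(f); plan([.4935,-.0095,.0],down(160))
E
```

```text
clock: 14.45
position: [0.4916, -0.0104, 0.0538]
tool_rot: [-3.141, -0.001, 2.793]
force: [0.1, -0.3, -0.2]
grip_width: 0.0514
led ((0.4935661554336548, -0.009381555952131748), 0.0163582731038332) [0.0094 0.0107 0.0136] 2643
-1 {-30: 142, -28: 121, -26: 129, -24: 122, -22: 113, -20: 109, -18: 105, -16: 99, -14: 77, -12: 43, -10: 22, -8: 2, -6: 0, -4: 0, -2: 0, 0: 0, 2: 0, 4: 0, 6: 0, 8: 0, 10: 0, 12: 0}
1 {-30: 153, -28: 144, -26: 145, -24: 137, -22: 126, -20: 116, -18: 125, -16: 96, -14: 73, -12: 47, -10: 25, -8: 3, -6: 0, -4: 0, -2: 0, 0: 0, 2: 0, 4: 0, 6: 0, 8: 0, 10: 0, 12: 0}
t 14.5 pos [ 0.492  -0.01    0.0543] rpy [-1.7999e+02 -1.0000e-02  1.6004e+02] w 0.0513 F [-0.5 -0.4  0.9] -> d [-1.2  1.  54.3] rot [-0.01 -0.01  0.04]
```

View pics/o_w.png

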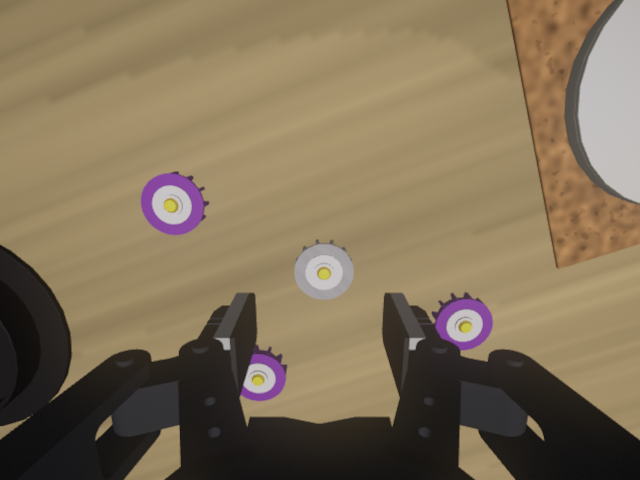

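The tips show at tool z of about -7 mm here too, so the reported z should end near -2 to -3 mm. The grey LED is at (324,272), centred between the pads, and the purple ones are clear of the fingers. Descending.

```bash
python3 -m handwheel '[{"offset":[-1.2,1,15],"rot":[0,0,0],"claw":0.2},{"offset":[0,0,20],"rot":[0,0,0],"claw":0.2},{"offset":[0,0,15],"rot":[0,0,0],"claw":0.2},{"offset":[0,0,4],"rot":[0,0,0],"claw":0.2},{"offset":[0,0,1],"rot":[0,0,0],"claw":0.2},{"offset":[0,0,0],"rot":[0,0,0],"claw":0.2}]'
python3 - <<'E'
from led import *
f=imaging.grab_frame("side"); tips(f); save(f,"p_s.png",(180,190,340,310),5); f=imaging.grab_frame("wrist"); save(f,"p_w.png"); tips(f); plan([.4935,-.0095,-.003],down(160))
E
```

```text
clock: 15.1
position: [0.494, -0.0094, -0.0003]
tool_rot: [3.141, 0.001, 2.793]
force: [-0.2, 0.1, 0.3]
grip_width: 0.0512
-1 {-30: 6, -28: 6, -26: 9, -24: 10, -22: 8, -20: 7, -18: 7, -16: 10, -14: 6, -12: 4, -10: 9, -8: 1, -6: 0, -4: 0, -2: 35, 0: 44, 2: 0, 4: 0, 6: 0, 8: 0, 10: 0, 12: 0}
1 {-30: 14, -28: 9, -26: 14, -24: 9, -22: 10, -20: 12, -18: 10, -16: 13, -14: 8, -12: 11, -10: 7, -8: 2, -6: 0, -4: 0, -2: 16, 0: 26, 2: 2, 4: 0, 6: 0, 8: 0, 10: 0, 12: 0}
-1 {-30: 145, -28: 128, -26: 135, -24: 118, -22: 119, -20: 109, -18: 109, -16: 95, -14: 61, -12: 45, -10: 16, -8: 0, -6: 0, -4: 24, -2: 1112, 0: 139, 2: 0, 4: 0, 6: 0, 8: 0, 10: 0, 12: 0}
1 {-30: 161, -28: 131, -26: 141, -24: 126, -22: 127, -20: 125, -18: 113, -16: 91, -14: 68, -12: 46, -10: 14, -8: 0, -6: 0, -4: 9, -2: 1000, 0: 164, 2: 0, 4: 0, 6: 0, 8: 0, 10: 0, 12: 0}
t 15.2 pos [ 4.941e-01 -9.400e-03 -3.000e-04] rpy [1.7998e+02 6.0000e-02 1.6003e+02] w 0.0516 F [-0.1  0.6  0.5] -> d [ 0.5 -0.3  2.7] rot [0.02 0.06 0.03]
```

View pics/p_s.png

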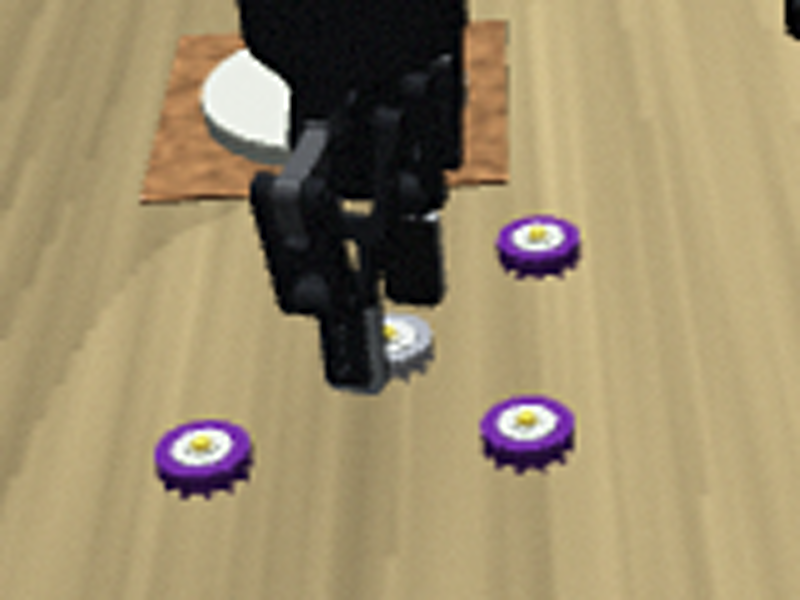

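View pics/p_w.png

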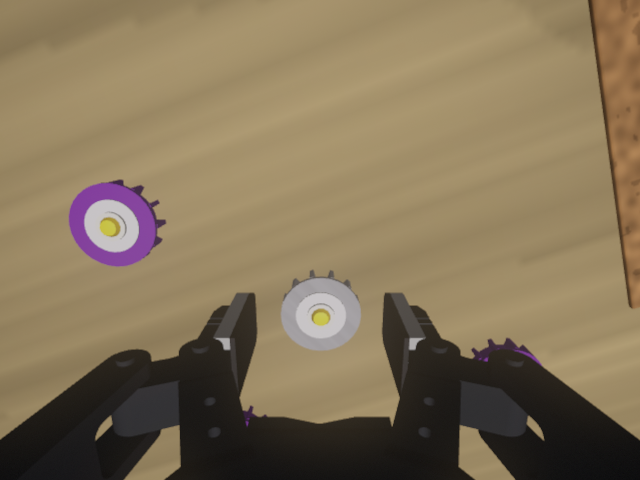

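The tips are about 7.5 mm above the bench, with the LED centred at (320,314). Down 3 mm, then close gently.

```bash
python3 -m handwheel '[{"offset":[0,0,3],"rot":[0,0,0],"claw":0.2},{"offset":[0,0,0],"rot":[0,0,0],"claw":0},{"offset":[0,0,0],"rot":[0,0,0],"claw":-0.2},{"offset":[0,0,0],"rot":[0,0,0],"claw":-0.4},{"offset":[0,0,0],"rot":[0,0,0],"claw":-0.6},{"offset":[0,0,0],"rot":[0,0,0],"claw":-0.6},{"offset":[0,0,0],"rot":[0,0,0],"claw":-0.6}]' 40
python3 - <<'E'
from led import *
f=imaging.grab_frame("side"); tips(f); f=imaging.grab_frame("wrist"); save(f,"q_w.png"); led(f,(.4935,-.0095)); plan([.4935,-.0095,.04],down(160))
E
```

```text
clock: 15.9
position: [0.4936, -0.0095, -0.0037]
tool_rot: [3.141, 0.0, 2.793]
force: [-2.2, 0.2, 7.5]
grip_width: 0.0299
-1 {-30: 5, -28: 8, -26: 6, -24: 8, -22: 7, -20: 7, -18: 7, -16: 8, -14: 6, -12: 7, -10: 5, -8: 7, -6: 14, -4: 44, -2: 3, 0: 0, 2: 0, 4: 0, 6: 0, 8: 0, 10: 0, 12: 0}
1 {-30: 8, -28: 8, -26: 8, -24: 8, -22: 7, -20: 5, -18: 9, -16: 6, -14: 13, -12: 3, -10: 1, -8: 0, -6: 2, -4: 13, -2: 0, 0: 0, 2: 0, 4: 0, 6: 0, 8: 0, 10: 0, 12: 0}
led ((0.49302586913108826, -0.00933542475104332), 0.019725587218999863) [0.0094 0.0107 0.0175] 5258
t 16.0 pos [ 0.4936 -0.0095 -0.0037] rpy [1.7999e+02 1.0000e-02 1.6002e+02] w 0.0295 F [-1.8 -0.4  7.7] -> d [  0.1  -0.  -43.7] rot [0.01 0.01 0.02]
```

View pics/q_w.png

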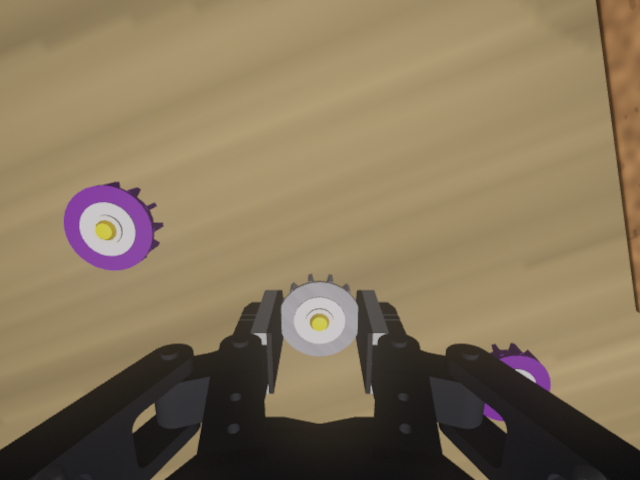

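It's held: 30 mm reading, upright, emitter up. The tips just brush the bench at 7.7 N. Lifting 45 mm and carrying it over the dish.

```bash
python3 -m handwheel '[{"offset":[0,0,-5],"rot":[0,0,0],"claw":-0.6},{"offset":[0,0,-15],"rot":[0,0,0],"claw":-0.6},{"offset":[0,0,-20],"rot":[0,0,0],"claw":-0.6},{"offset":[-2,-10,-5],"rot":[0,0,0],"claw":-0.6},{"offset":[-5,-26,0],"rot":[0,0,0],"claw":-0.6},{"offset":[-7,-37,0],"rot":[0,0,0],"claw":-0.6},{"offset":[-7,-37,0],"rot":[0,0,0],"claw":-0.6},{"offset":[-7,-37,0],"rot":[0,0,0],"claw":-0.6},{"offset":[-6,-33,0],"rot":[0,0,0],"claw":-0.6},{"offset":[-5,-24,0],"rot":[0,0,0],"claw":-0.6},{"offset":[-2,-12,0],"rot":[0,0,0],"claw":-0.6},{"offset":[0,0,0],"rot":[0,0,0],"claw":-0.6}]'
python3 - <<'E'
from led import *
f=imaging.grab_frame("wrist"); save(f,"r_w.png"); P=cloud(f); A=P[(np.hypot(P[:,0]-.4586,P[:,1]+.2265)<.07)&(P[:,2]>.015)&(P[:,2]<.026)]
print("rim",cv2.minEnclosingCircle(A[:,:2].astype(np.float32)),len(A))
f=imaging.grab_frame("side"); save(f,"r_s.png",(130,220,350,400),3.6)
plan([.4586,-.2265,.0013],down(160))
E
```

```text
clock: 17.2
position: [0.4576, -0.2282, 0.0408]
tool_rot: [-3.141, -0.0, 2.79]
force: [-0.8, -0.6, 0.4]
grip_width: 0.0298
rim ((0.4587080180644989, -0.22614720463752747), 0.05022704601287842) 4615
t 17.3 pos [ 0.4583 -0.2258  0.0408] rpy [ 1.7997e+02 -2.0000e-02  1.6004e+02] w 0.0298 F [-0.8  0.2 -0.5] -> d [-0.5 -0.6 39.5] rot [ 0.03 -0.02  0.04]
```

View pics/r_w.png

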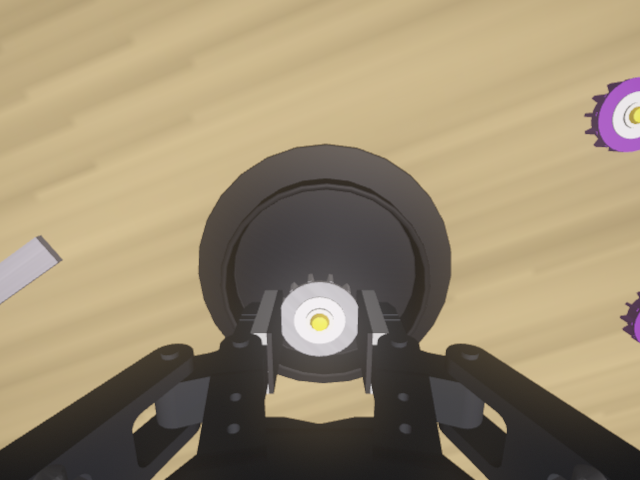

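View pics/r_s.png

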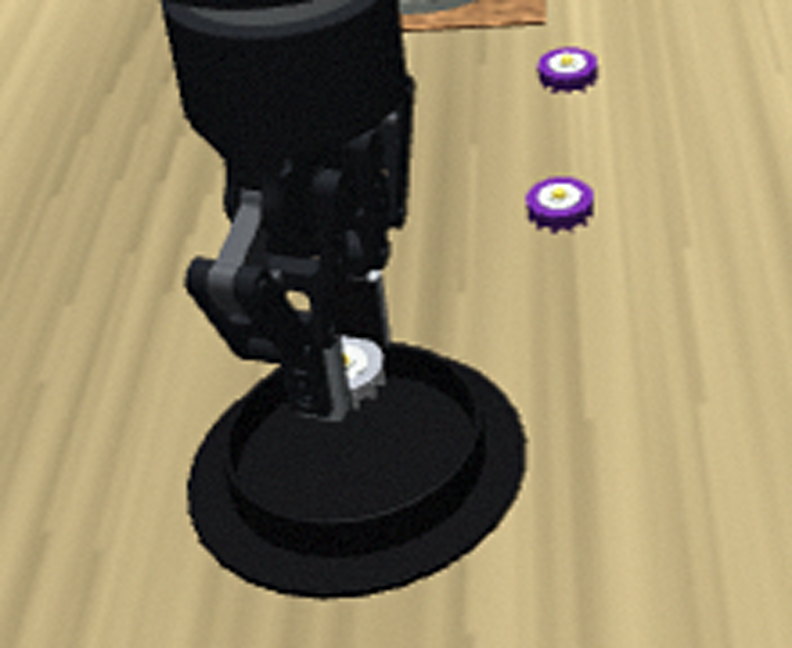

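The LED hangs upright over the dish centre; the wrist depth puts the rim centre at (0.4587, -0.2261). The floor is 5 mm higher than the bench, so the target z is about 1.5 mm.

```bash
python3 -m handwheel '[{"offset":[0,0,10],"rot":[0,0,0],"claw":-0.6},{"offset":[0,0,14],"rot":[0,0,0],"claw":-0.6},{"offset":[0,0,9],"rot":[0,0,0],"claw":-0.6},{"offset":[0,0,4],"rot":[0,0,0],"claw":-0.6},{"offset":[0,0,1],"rot":[0,0,0],"claw":-0.6},{"offset":[0,0,1],"rot":[0,0,0],"claw":-0.6},{"offset":[0,0,0],"rot":[0,0,0],"claw":-0.6}]'
python3 - <<'E'
from led import *
plan([.4586,-.2265,.0013],down(160))
E
```

```text
clock: 18.0
position: [0.4585, -0.2266, 0.0021]
tool_rot: [-3.142, 0.0, 2.793]
force: [-0.0, -0.6, -0.4]
grip_width: 0.0299
t 18.0 pos [ 0.4585 -0.2266  0.0021] rpy [-1.8000e+02  2.0000e-02  1.6002e+02] w 0.0299 F [-0.  -0.6 -0.4] -> d [-0.1  0.1  0.8] rot [-0.    0.02  0.02]
```

```bash
python3 -m handwheel '[{"offset":[0,0,0.6],"rot":[0,0,0],"claw":-0.6},{"offset":[0,0,0.3],"rot":[0,0,0],"claw":-0.6},{"offset":[0,0,0],"rot":[0,0,0],"claw":-0.6}]'
python3 -m handwheel '[{"offset":[0,0,0],"rot":[0,0,0],"claw":-0.2},{"offset":[0,0,0],"rot":[0,0,0],"claw":-0.1},{"offset":[0,0,0],"rot":[0,0,0],"claw":-0.05},{"offset":[0,0,0],"rot":[0,0,0],"claw":-0.05},{"offset":[0,0,-15],"rot":[0,0,0],"claw":-0.05},{"offset":[0,0,-25],"rot":[0,0,0],"claw":-0.05},{"offset":[0,0,-40],"rot":[0,0,0],"claw":0},{"offset":[0,0,-30],"rot":[0,0,0],"claw":0}]'
python3 - <<'E'
from led import *
f=imaging.grab_frame("wrist"); save(f,"s_w.png"); led(f,(.4586,-.2265),(.012,.03)); plan([.4665,.1864,.12],down(160))
f=imaging.grab_frame("side"); save(f,"s_s.png",(130,260,330,400),4)
E
```

```text
clock: 18.3
position: [0.4585, -0.2265, 0.0013]
tool_rot: [3.142, 0.0, 2.793]
force: [-0.8, 0.0, 4.3]
grip_width: 0.0299
clock: 19.1
position: [0.4583, -0.2266, 0.1128]
tool_rot: [-3.142, 0.0, 2.793]
force: [0.2, 0.1, 0.2]
grip_width: 0.0421
led ((0.45818325877189636, -0.22683794796466827), 0.016317497938871384) [0.0144 0.0157 0.0188] 1720
t 19.15 pos [ 0.46   -0.2275  0.1166] rpy [179.99   0.3  159.98] w 0.0427 F [ 3.1 -1.8  7.1] -> d [135.5 391.1  -4.1] rot [ 0.01  0.3  -0.02]
```

View pics/s_w.png

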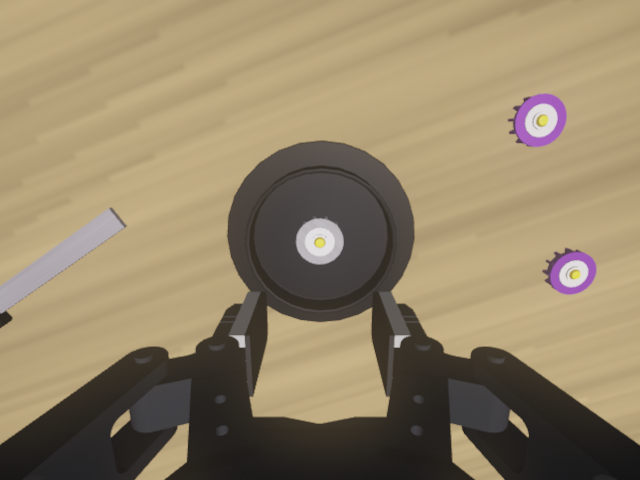

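View pics/s_s.png

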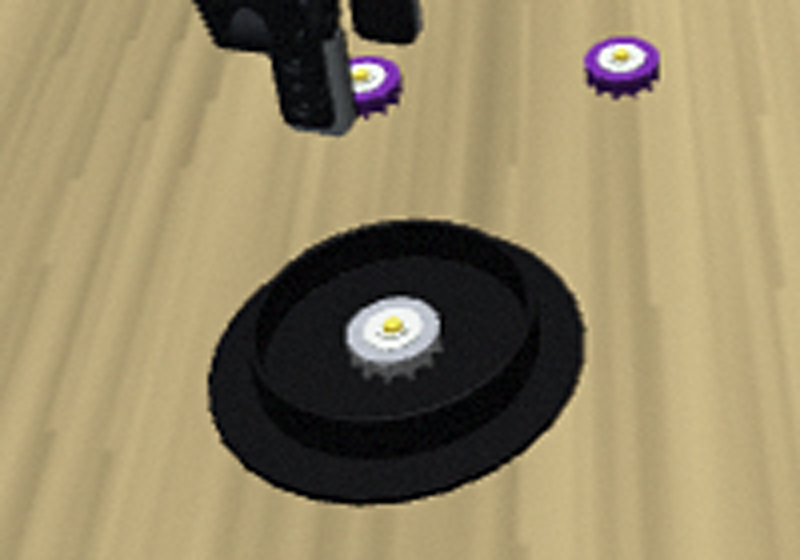

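The LED sits upright in the middle of the dish (top 18.8 mm, about 19 expected), released. Back to the lid's knob.

```bash
python3 -m handwheel '[{"offset":[5,15,0],"rot":[0,0,0],"claw":0},{"offset":[9,26,0],"rot":[0,0,0],"claw":0},{"offset":[13.5,39,0],"rot":[0,0,0],"claw":0},{"offset":[13.5,39,0],"rot":[0,0,0],"claw":0},{"offset":[13.5,39,0],"rot":[0,0,0],"claw":0},{"offset":[13.5,39,0],"rot":[0,0,0],"claw":0},{"offset":[13.5,39,0],"rot":[0,0,0],"claw":0},{"offset":[13.5,39,0],"rot":[0,0,0],"claw":0},{"offset":[13.5,39,5],"rot":[0,0,0],"claw":0},{"offset":[12,35,15],"rot":[0,0,0],"claw":0},{"offset":[9,26,15],"rot":[0,0,0],"claw":0},{"offset":[6,15,10],"rot":[0,0,0],"claw":0}]'
python3 -m handwheel '[{"offset":[0,0,0],"rot":[0,0,0],"claw":0},{"offset":[0,0,0],"rot":[0,0,0],"claw":0}]'
python3 - <<'E'
from lid import *
f=wl([.4665,.1864],-20); save(f,"t_w.png"); plan([.4665,.1864,.015],down(160))
E
```

```text
clock: 20.4
position: [0.4636, 0.1885, 0.0647]
tool_rot: [-3.141, -0.001, 2.795]
force: [0.3, -0.1, 0.0]
grip_width: 0.0425
clock: 20.6
position: [0.4641, 0.1852, 0.0659]
tool_rot: [-3.14, -0.0, 2.792]
force: [-0.1, -0.9, 0.8]
grip_width: 0.0428
side 719 slope lug 0.08 tang 0.14 ztop centre 0.0137
 disc 0.4663 0.1861 0.0549
wrist 24212 slope lug -0.01 tang -0.07 ztop centre 0.0144
 disc 0.4665 0.1864 0.0551
knob 0.4662 0.1864 0.0229 0.0231 1623
t 20.7 pos [0.4646 0.1848 0.0665] rpy [-1.7999e+02  3.0000e-02  1.5991e+02] w 0.0425 F [ 0.1 -0.1  0.3] -> d [-1.2  2.1 51.5] rot [-0.01  0.03 -0.09]
```

View pics/t_w.png

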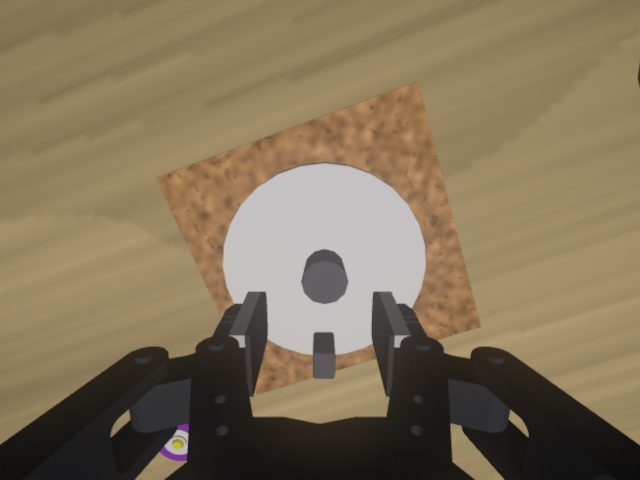

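The knob is at (0.4662, 0.1864). The remaining move is [-1.1, 2.1, 51]; then close.

```bash
python3 -m handwheel '[{"offset":[-1.1,2.1,10],"rot":[0,0,0],"claw":0},{"offset":[0,0,20],"rot":[0,0,0],"claw":0},{"offset":[0,0,15],"rot":[0,0,0],"claw":0},{"offset":[0,0,6],"rot":[0,0,0],"claw":0},{"offset":[0,0,0],"rot":[0,0,0],"claw":0},{"offset":[0,0,0],"rot":[0,0,0],"claw":0}]' 40
python3 - <<'E'
from h import *
plan([.4663,.1864,.015],down(160))
E
```

```text
clock: 21.3
position: [0.4663, 0.1877, 0.0154]
tool_rot: [3.141, 0.0, 2.792]
force: [-0.2, 0.0, -0.3]
grip_width: 0.0426
t 21.3 pos [0.4663 0.1877 0.0154] rpy [1.7999e+02 2.0000e-02 1.5999e+02] w 0.0426 F [-0.2  0.  -0.3] -> d [-0.4 -1.2  0.4] rot [ 0.01  0.02 -0.01]
```

```bash
python3 -m handwheel '[{"offset":[-0.4,-1.2,0],"rot":[0,0,0],"claw":-0.2},{"offset":[0,0,0],"rot":[0,0,0],"claw":-0.4},{"offset":[0,0,0],"rot":[0,0,0],"claw":-0.6},{"offset":[0,0,0],"rot":[0,0,0],"claw":-0.8},{"offset":[0,0,0],"rot":[0,0,0],"claw":-0.8},{"offset":[0,0,0],"rot":[0,0,0],"claw":-0.8}]' 60
python3 - <<'E'
from lid import *
f=wl([.4665,.1864],-20); save(f,"u_w.png"); plan([.4663,.1864,.048],down(160))
f=imaging.grab_frame("side"); save(f,"u_s.png",(170,120,330,240),5)
E
```

```text
clock: 21.9
position: [0.4663, 0.1866, 0.0158]
tool_rot: [3.141, 0.001, 2.793]
force: [-2.0, -2.1, 12.9]
grip_width: 0.0208
side 668 slope lug 0.02 tang -0.08 ztop centre 0.0136
 disc 0.4666 0.1864 0.055
wrist 32336 slope lug -0.01 tang -0.04 ztop centre 0.0144
 disc 0.4665 0.1864 0.0551
knob 0.4662 0.1863 0.0475 0.0239 3668
t 22.0 pos [0.4663 0.1867 0.0158] rpy [1.7997e+02 3.0000e-02 1.6001e+02] w 0.0207 F [-1.1 -1.7 12. ] -> d [ -0.2  -0.2 -32.2] rot [0.03 0.03 0.01]
```

View pics/u_s.png

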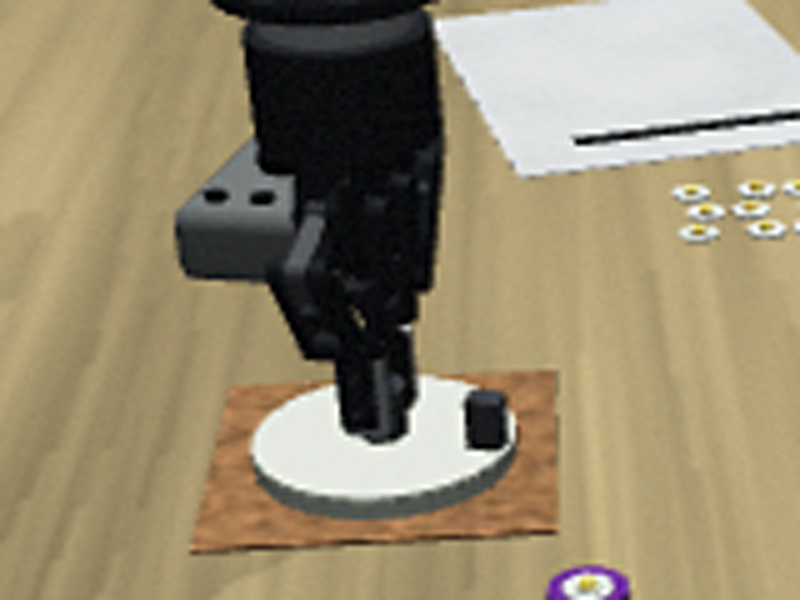

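View pics/u_w.png

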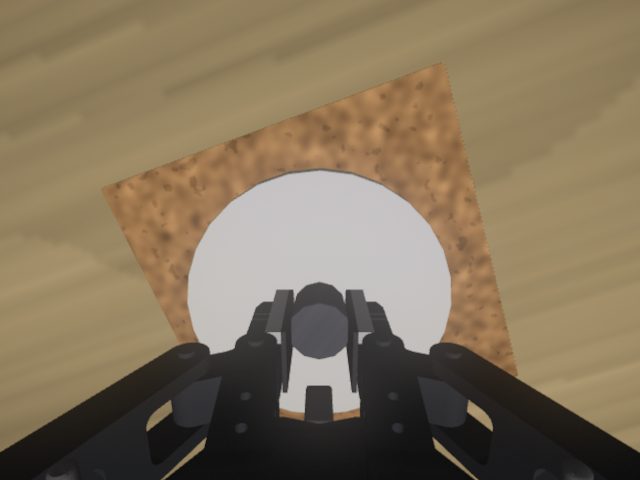

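The knob is held. The tips bear lightly on the lid at 12 N, which lifting relieves. Lifting 32 mm.

```bash
python3 -m handwheel '[{"offset":[0,0,-1],"rot":[0,0,0],"claw":-0.8},{"offset":[0,0,-4],"rot":[0,0,0],"claw":-0.8},{"offset":[0,0,-8],"rot":[0,0,0],"claw":-0.8},{"offset":[0,0,-10],"rot":[0,0,0],"claw":-0.8},{"offset":[0,0,-7],"rot":[0,0,0],"claw":-0.8},{"offset":[0,0,-2],"rot":[0,0,0],"claw":-0.8},{"offset":[0,0,0],"rot":[0,0,0],"claw":-0.8},{"offset":[0,0,0],"rot":[0,0,0],"claw":-0.8}]'
python3 - <<'E'
from lid import *
f=wl([.4665,.1864],-20);  plan([.4663,.1864,.048],down(160))
f=imaging.grab_frame("side"); save(f,"v_s.png",(170,120,330,240),5)
E
```

```text
clock: 22.85
position: [0.4659, 0.1867, 0.047]
tool_rot: [-3.142, -0.0, 2.793]
force: [-0.8, 0.6, -1.0]
grip_width: 0.0211
side 646 slope lug 0.0 tang -0.09 ztop centre 0.0447
 disc 0.4667 0.1865 0.0549
wrist 32068 slope lug -0.1 tang -0.12 ztop centre 0.0454
 disc 0.4665 0.1864 0.0551
knob 0.4659 0.1866 0.0473 0.024 3623
t 22.95 pos [0.4658 0.1866 0.0468] rpy [-1.7998e+02 -2.0000e-02  1.6002e+02] w 0.021 F [-0.2  0.2 -0.7] -> d [-0.5  0.  -1.2] rot [-0.02 -0.02  0.02]
```

View pics/v_s.png

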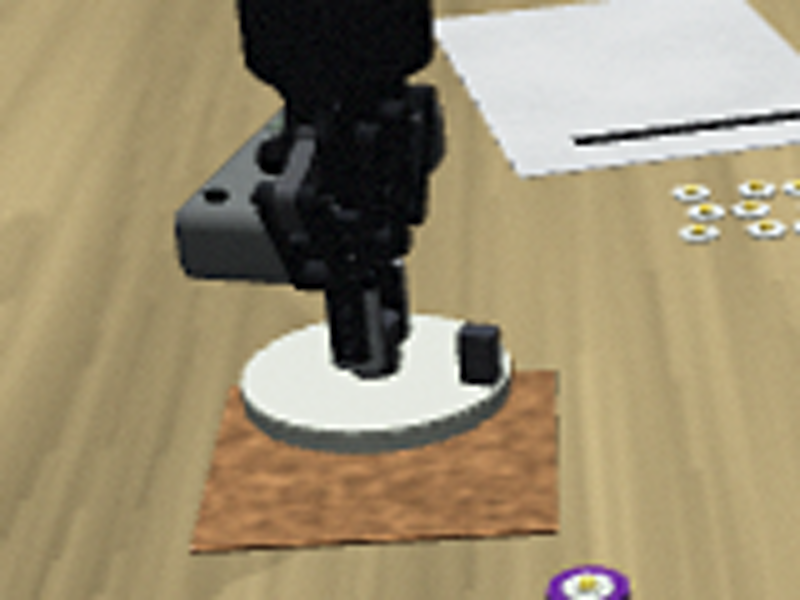

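The lid is level and held, its top face at 45 mm. Carrying it back over the dish: [-134.5, -390.7] mm.

```bash
python3 -m handwheel '[{"offset":[-5,-15,0],"rot":[0,0,0],"claw":-0.8},{"offset":[-9,-26,0],"rot":[0,0,0],"claw":-0.8},{"offset":[-13.5,-39,0],"rot":[0,0,0],"claw":-0.8},{"offset":[-13.5,-39,0],"rot":[0,0,0],"claw":-0.8},{"offset":[-13.5,-39,0],"rot":[0,0,0],"claw":-0.8},{"offset":[-13.5,-39,0],"rot":[0,0,0],"claw":-0.8},{"offset":[-13.5,-39,0],"rot":[0,0,0],"claw":-0.8},{"offset":[-13.5,-39,0],"rot":[0,0,0],"claw":-0.8},{"offset":[-13.5,-39,0],"rot":[0,0,0],"claw":-0.8},{"offset":[-12,-35,0],"rot":[0,0,0],"claw":-0.8},{"offset":[-9,-26,0],"rot":[0,0,0],"claw":-0.8},{"offset":[-5,-15,0],"rot":[0,0,0],"claw":-0.8}]'
python3 -m handwheel '[{"offset":[0,0,0],"rot":[0,0,0],"claw":-0.8},{"offset":[0,0,0],"rot":[0,0,0],"claw":-0.8},{"offset":[0,0,0],"rot":[0,0,0],"claw":-0.8}]'
cat >> lid.py <<'E'
def disc(cam,c,z,dz=.004):
    f=imaging.grab_frame(cam); P=cloud(f); v,u=np.nonzero(f["range_z"]>0); col=f["color"][v,u].astype(int)
    m=(col.min(1)>130)&(np.ptp(col,axis=1)<30)&(abs(P[:,2]-z)<dz)&(np.hypot(P[:,0]-c[0],P[:,1]-c[1])<.08)
    r=cv2.minEnclosingCircle(P[m][:,:2].astype(np.float32)); print(cam,"disc",np.round(r[0],4),round(r[1],4),m.sum()); return f
E
python3 - <<'E'
from lid import *
f=wl([.4586,-.2265],-20); save(f,"w_w.png"); 
for cam in("side","wrist","top"): disc(cam,[.4586,-.2265],.0445)
plan([.4586,-.2265,.0268],down(160))
f=imaging.grab_frame("side"); save(f,"w_s.png",(130,220,350,400),3.6)
E
```

```text
clock: 24.2
position: [0.4585, -0.2285, 0.0468]
tool_rot: [-3.141, -0.0, 2.79]
force: [0.5, 0.6, -1.3]
grip_width: 0.0208
clock: 24.5
position: [0.4592, -0.2247, 0.0469]
tool_rot: [3.141, -0.0, 2.794]
force: [0.3, 0.4, -0.3]
grip_width: 0.0213
side 2485 slope lug -0.14 tang 0.04 ztop centre 0.0442
 disc 0.4586 -0.2265 0.0551
wrist 32459 slope lug -0.11 tang -0.07 ztop centre 0.0455
 disc 0.4586 -0.2265 0.0551
knob 0.4589 -0.2261 0.0467 0.0241 3615
side disc [ 0.4585 -0.2243] 0.0584 2627
wrist disc [ 0.4597 -0.2258] 0.0571 34327
top disc [ 0.4592 -0.2256] 0.0568 2146
t 24.75 pos [ 0.4593 -0.2253  0.0471] rpy [180.    -0.   160.07] w 0.0205 F [-0.3 -0.4 -1. ] -> d [ 0.2 -1.4 20.3] rot [ 0.   -0.    0.07]
```

View pics/w_s.png

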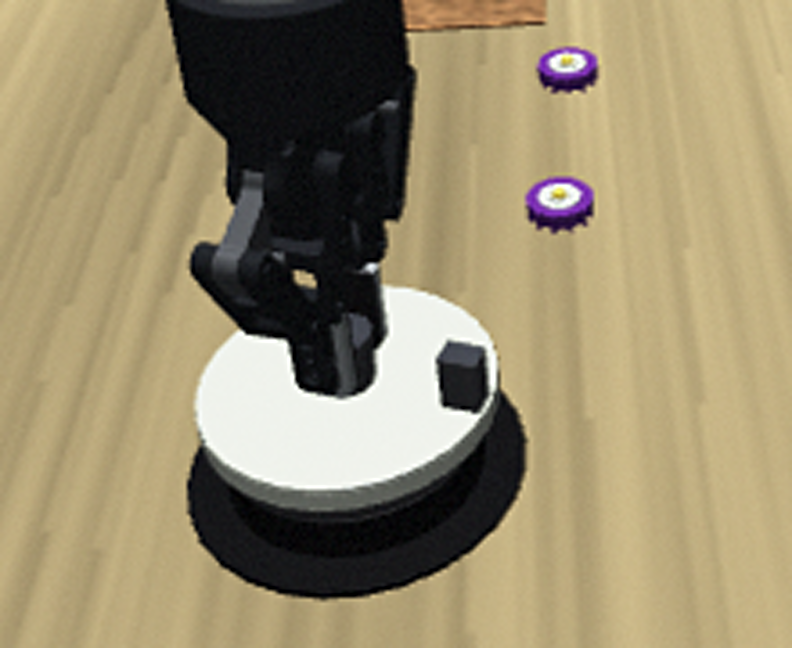

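View pics/w_w.png

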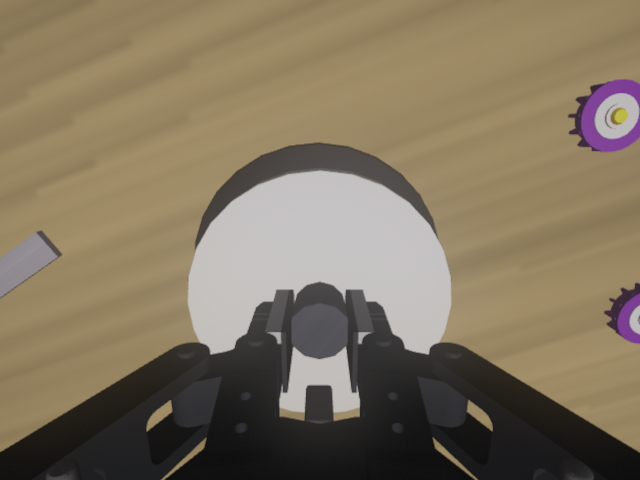

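The lid centre is within about 1 mm of the dish centre (4 mm play) and level. Lowering part way and checking the force.

```bash
python3 -m handwheel '[{"offset":[0.2,-0.8,3],"rot":[0,0,0],"claw":-0.8},{"offset":[0,0,5],"rot":[0,0,0],"claw":-0.8},{"offset":[0,0,4],"rot":[0,0,0],"claw":-0.8},{"offset":[0,0,3],"rot":[0,0,0],"claw":-0.8},{"offset":[0,0,0],"rot":[0,0,0],"claw":-0.8},{"offset":[0,0,0],"rot":[0,0,0],"claw":-0.8}]'
python3 - <<'E'
from lid import *
f=wl([.4586,-.2265],-20); plan([.4586,-.2265,.0268],down(160))
E
```

```text
clock: 25.4
position: [0.4586, -0.2265, 0.032]
tool_rot: [-3.142, -0.0, 2.793]
force: [-0.0, -0.3, -0.5]
grip_width: 0.021
side 2433 slope lug -0.05 tang -0.05 ztop centre 0.0293
 disc 0.4586 -0.2266 0.055
wrist 32553 slope lug -0.1 tang -0.1 ztop centre 0.0306
 disc 0.4586 -0.2265 0.0551
knob 0.4586 -0.2268 0.0475 0.0237 3648
t 25.5 pos [ 0.4587 -0.2266  0.0322] rpy [-1.8000e+02  1.0000e-02  1.6002e+02] w 0.0208 F [-0.8  0.4 -0.6] -> d [0.1 0.  5.4] rot [-0.    0.01  0.02]
```

The skirt is already below the rim with no contact force. Remaining drop is about 5.3 mm.

```bash
python3 -m handwheel '[{"offset":[0,0,2],"rot":[0,0,0],"claw":-0.8},{"offset":[0,0,2],"rot":[0,0,0],"claw":-0.8},{"offset":[0,0,0.8],"rot":[0,0,0],"claw":-0.8},{"offset":[0,0,0.3],"rot":[0,0,0],"claw":-0.8},{"offset":[0,0,0],"rot":[0,0,0],"claw":-0.8}]'
python3 - <<'E'
from lid import *
f=wl([.4586,-.2265],-20); plan([.4586,-.2265,.0268],down(160))
E
```

```text
clock: 26.0
position: [0.4587, -0.2265, 0.027]
tool_rot: [-3.142, -0.0, 2.793]
force: [-0.2, 0.1, -1.8]
grip_width: 0.0208
side 2428 slope lug -0.06 tang 0.06 ztop centre 0.0243
 disc 0.4586 -0.2265 0.055
wrist 32551 slope lug -0.09 tang -0.09 ztop centre 0.0255
 disc 0.4586 -0.2265 0.055
knob 0.4586 -0.2269 0.0475 0.0243 3636
t 26.1 pos [ 0.4587 -0.2265  0.027 ] rpy [-1.8000e+02  1.0000e-02  1.6002e+02] w 0.0209 F [ 0.5  0.9 -1.4] -> d [ 0.1 -0.   0.2] rot [-0.    0.01  0.02]
```

```bash
python3 -m handwheel '[{"offset":[0,0,0.3],"rot":[0,0,0],"claw":-0.8},{"offset":[0,0,0.3],"rot":[0,0,0],"claw":-0.8},{"offset":[0,0,0],"rot":[0,0,0],"claw":-0.8},{"offset":[0,0,0],"rot":[0,0,0],"claw":-0.8}]'
```

```text
clock: 26.5
position: [0.4587, -0.2266, 0.0268]
tool_rot: [3.142, 0.0, 2.793]
force: [-2.6, 1.9, 11.3]
grip_width: 0.0208
```

Contact at 11 N, so the plate is on the rim. Releasing and going up.

```bash
python3 -m handwheel '[{"offset":[0,0,-0.3],"rot":[0,0,0],"claw":-0.5},{"offset":[0,0,0],"rot":[0,0,0],"claw":-0.3},{"offset":[0,0,0],"rot":[0,0,0],"claw":-0.1},{"offset":[0,0,0],"rot":[0,0,0],"claw":0},{"offset":[0,0,0],"rot":[0,0,0],"claw":0},{"offset":[0,0,-10],"rot":[0,0,0],"claw":0},{"offset":[0,0,-25],"rot":[0,0,0],"claw":0},{"offset":[0,0,-40],"rot":[0,0,0],"claw":0},{"offset":[0,0,-40],"rot":[0,0,0],"claw":0},{"offset":[0,0,-20],"rot":[0,0,0],"claw":0},{"offset":[0,0,0],"rot":[0,0,0],"claw":0}]'
python3 -m handwheel '[{"offset":[10,20,0],"rot":[0,0,0],"claw":0},{"offset":[20,40,0],"rot":[0,0,0],"claw":0},{"offset":[20,40,0],"rot":[0,0,0],"claw":0},{"offset":[20,40,0],"rot":[0,0,0],"claw":0},{"offset":[20,40,0],"rot":[0,0,0],"claw":0},{"offset":[10,20,0],"rot":[0,0,0],"claw":0},{"offset":[0,0,0],"rot":[0,0,0],"claw":0},{"offset":[0,0,0],"rot":[0,0,0],"claw":0}]'
python3 - <<'E'
from lid import *
for cam in("side","top"):
    f,A,s=lidplane(cam,np.array([.4586,-.2265])); print(cam,"slopes",np.degrees(s[:2]).round(2),"ztop",s[2].round(4))
    f=disc(cam,[.4586,-.2265],.025); save(f,f"x_{cam}.png")
    P=cloud(f); c=np.array([.4586,-.2265]); K=P[(np.hypot(*(P[:,:2]-c).T)<.02)&(abs(P[:,2]-.049)<.004)]; print("knob",cv2.minEnclosingCircle(K[:,:2].astype(np.float32)),np.median(K[:,2]))
    for n in("board","driver","loupe"): print(n,[np.round(ray(f,d["uv"],0)[:2],4).tolist() for d in imaging.mark_of(n,cam)[:1]])
plan([0.5,0,.1])
E
```

```text
clock: 27.6
position: [0.4599, -0.2271, 0.1651]
tool_rot: [3.141, 0.005, 2.793]
force: [-0.1, 0.3, -0.3]
grip_width: 0.0425
clock: 28.4
position: [0.4328, -0.0044, 0.1615]
tool_rot: [-3.141, -0.0, 2.794]
force: [0.2, -0.7, 0.3]
grip_width: 0.0426
side slopes [0.07 0.07] ztop 0.0243
side disc [ 0.4584 -0.2263] 0.0576 3090
knob ((0.45932912826538086, -0.22736108303070068), 0.012230386957526207) 0.04798779033114953
board [[0.7047, 0.0165]]
driver [[0.7239, -0.2123]]
loupe [[0.6947, 0.2363]]
top slopes [ 0.06 -0.09] ztop 0.0243
top disc [ 0.4585 -0.2275] 0.0572 4077
knob ((0.45894548296928406, -0.22673821449279785), 0.012111082673072815) 0.04823522461762564
board [[0.7027, 0.0114]]
driver [[0.7288, -0.2174]]
loupe []
t 28.9 pos [ 0.433  -0.0046  0.1616] rpy [-180.   -0.  160.] w 0.0428 F [0.9 0.8 0.3] -> d [-61.4  27.2  61.6] rot [0 0 0]
```

View pics/x_top.png

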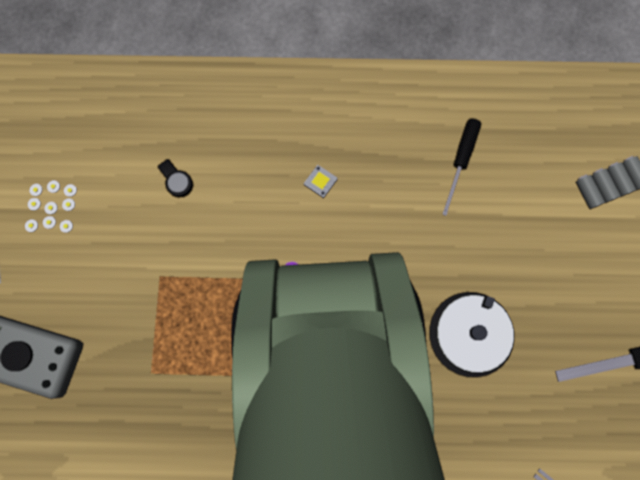

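View pics/x_side.png

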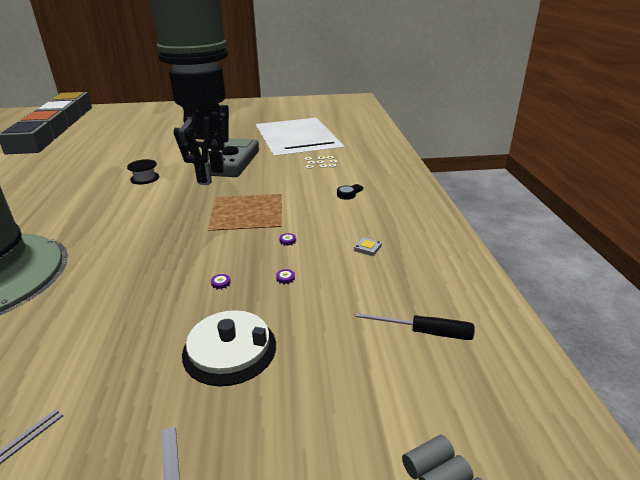

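The lid is seated and level, centred within about 1 mm, with its knob top at the same reading as at the start. The bystanders and the purple modules are at their original pixels. Handing in.

```bash
python3 -c "
from workcell import bot
print(bot.job_done())"
```

```text
the job is handed in; nothing more can be done
None
```

The job is done and handed in at about 29 s of the 61 s allowed. The grey LED module is upright in the middle of the dish, and the lid is back on.

- **Lifting the lid:** I took it by the lug and tilted it 12°, which raised the lug about 20 mm while the far edge stayed on the rim. I then lifted it clear, levelled it and laid it within about 2 mm of the mat's centre.
- **Replacing the lid:** after putting the LED in the dish, I took the lid by its knob and set it back. The lid's plate never rose above about 5 cm, and the highest point, the top of the lug, peaked at about 9 cm.
- **Last checks:** the lid is level to about 0.1° and within about 1 mm of the dish centre. The knob top reads the same 48 mm as when it was seated at the start. The other things and the purple modules look unmoved, and the gripper is clear and touching nothing.

**What disagreed:**
- **Missed grasp:** my first pinch on the lug closed on air, because the fingertips measured 7–8 mm behind the reported TCP instead of 19 mm ahead. I measured the offset with the cameras and gripped again lower. Nothing had moved.
- **Light contact:** the fingertips brushed the bench (8 N) and the lid (12 N) while closing, well under the 40 N limit.
- **Height reading:** the side and top cameras read the seated lid's top 0.7 mm lower than specified, both before and after.
- **Loupe:** the network missed it in the last top view, but it is plain to see there at its old place.

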